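Seat a pocket mirror in the engraving nest

TASK

Take the small round wooden mirror from its felt-topped stand and seat it, glass side still down, in the nest on the laser engraver's bed: ease its rim back against the spring roller so that it goes down behind the two pins, and with the mirror let go, see that it is pressed fully home until it bears on all three rests, both pins and the roller and cannot rock. The glass is thin, so go gently, and leave the other things where they are.

Things in the scene. Friction and masses are not known exactly. Their poses are not given: they have to be found in the camera images.
- mirror_center (a point): Centre, half-way up, of the loose mirror: a plain reddish wooden disc 66 mm across and 14 mm thick with an upright rim, about 0.09 kg, lying glass down (wooden back up) on a fixed, felt-topped wooden stand 48 mm across and 22 mm high, right of the engraver. Grip it across the rim. In the nest, pressing it in the middle and over each rest in turn shows if it still gives or rocks.
- nest: Fixed aluminium nest on the engraver's bed. Origin: underside of its 10 mm base plate (135 by 90 mm), straight below the axis of the seated mirror; z up, +x from roller to pins, y across. Heights below are above this origin. Behind the roller a block 46 mm high spans x -58 to -84 mm. Beside the mirror, at y +33 and -33 mm, the rim is free for fingers down to the plate.
- pin_left (a point): Top centre of the +y locating pin: fixed, upright, 8 mm thick, 39 mm high, at x +25, y +27 mm. The seated mirror's rim bears on it (collider nest_c2).
- pin_right (a point): Top centre of the -y locating pin, its twin at y -27 mm (collider nest_c3).
- roller_top (a point): Top centre of the upright spring roller: 12 mm thick, 21 to 52 mm high, at y 0, turning freely on a plunger. Free, its face is at x -29.5 mm; it yields 9 mm at most towards -x, 2.1 N rising 0.35 N per mm, and is 3.5 mm in when the mirror bears on both pins. So bring the mirror in level above the pins, push the roller back 6 to 7 mm, then lower it behind the pins and let go.
- seat (a point): On the seated mirror's axis, 29 mm high. Three 10 mm domed rests (25 mm off the axis, at 180, +60, -60 degrees from +x: rests_c0, c1, c2) are screws set alike to a height from 24 to 34 mm: NOT measured, feel for it. Roller and pins rub: let go above the rests, the mirror hangs till pushed down with 3 to 9 N; on the rests force climbs steeply. Over 18 N on them or 20 N on pin or roller cracks it.
- comb_blank: Half-moon comb blank without teeth, 115 by 50 by 10 mm, on the engraver's bed. Bystander.
- comb: Finished comb with teeth, 115 by 50 by 8 mm, on the bed. Bystander.
- large_mirror: Larger round mirror, 90 mm across, 15 mm thick, glass up, on the table. Bystander.
- oil_bottle: Amber bottle, 52 mm across, 130 mm high, left of the engraver. Bystander.
- dust_brush: Bench brush, 120 by 30 mm, 37 mm high. Bystander.
- caliper: Steel caliper, 200 mm long, 12 mm high, left of the engraver. Bystander.
- blank_stack: Stack of four comb blanks, 115 by 50 by 41 mm, left of the engraver. Bystander.
Not all that is in view belongs to the job. What is shaped like the part that bears mirror_center but pink is not meant.

How it is judged:
By the outcome, as a careful person would: the job done as asked, in the order asked, and still so for the second after the job is handed in, with the robot touching nothing.
It also fails if it takes over 64 s, if anything falls off the work surface, if the arm or the gripper's body presses on something with over 40 N, if the wrist force passes 120 N, or if a joint passes its speed limit or range.

ROBOT

A 6-joint arm with a two-finger parallel gripper is mounted at the origin on the work surface. World frame = base frame: x ahead of the robot, y to its left, z up, the work surface at z = 0. Lengths are in m, angles in degrees, forces in N, time in s.
With the tool pointing down it reaches from about 0.35 to 0.925 m from the base axis. Payload 6.4 kg.
Tool frame: the origin (TCP) lies at the very end of the fingers, on their centre line; the grasp point (between the pads) lies r.grasp_offset behind it (r.grasp_offset is the distance from the TCP to the grasp point, in m); z points along the fingers, y is the direction in which the jaws open and shut (so a half turn about z gives the same grasp; the last joint's range is limited). The gripper opens to 94 mm and grips with 3 to 60 N. Pads are 16 mm wide; open, the fingers measure 119 mm over their backs; the gripper's body (75 mm by 177 mm) begins 78 mm behind the grasp point.
Start: joints at [59.238, 14.043, 89.255, -0, 76.702, -9.975], TCP at [0.231, 0.608, 0.205] pointing down, gripper open.
Joint ranges: [-179.41, 179.41], [-58.25, 129.5], [7.25, 145.43], [-54.29, 234.29], [11.92, 165.04], [-157.13, 157.13]. Speed limits (degrees/s): [147.25, 147.25, 180, 180, 180, 180].

INTERFACE

Orientations are given as a 3x3 rotation matrix whose columns are the frame's x, y, z axes.
In Python, from plant import r gives the robot as it stands.
- The arm moves only by the tool play_rows, never from a script. Its argument "steps" is a list of rows, each a list of 2 entries, a list of its own where there are three numbers: the shift along the tool's x, y, z in cm, then the turn about the tool's z in degrees. In form: [[[tx, ty, tz], turn], ...]. A call has exactly 10 rows; each row is the pose to reach, as a shift and turn from the pose commanded when the call began, along the tool's axes at that moment; what a row does not reach only later rows make up. A row lasts 1/8 s, in which the tool goes at most 62.5 mm and 10.7 degrees, less where a joint would pass 70% of its speed; a pose out of reach is approached as far as the arm can. A call with a gripper value outside its range is refused whole. "grip" is the opening in per cent of the stroke, from 0 (shut) to 100 (fully open), set as the call begins (left out, the last holds). The fingers move at their own pace and stop on an object; the grip force is fixed at half the most. Time passes only in rows, so rows that repeat a pose let the fingers close, or fill a call up. It gives the time, the measured TCP pose, the force and the opening at its end, in the units of the state.
- r.get_state(): the state, without advancing time (a new reading comes with each control period).
- r.get_image(name): name is "scene" or "side" or "wrist"; returns the picture (480x640x3 uint8, red, green, blue); there is no depth.
- r.camera_model(name): a dict with "mtx" (3x3 intrinsics, pixels), "pose" (4x4, takes a point from camera to world coordinates); the wrist camera has in their place "hand_eye" (4x4, takes a point from camera to tool coordinates, whose origin is the TCP and whose axes are the flange's). Camera axes: x right, y up, looking along -z (the intrinsics and any distortion apply to the point x, -y, -z); pixel columns grow to the right and rows downward; lengths in m; the calibration is good to about 2 mm. A picture is of the moment at which its call begins: read the wrist's pose just before it. camera_model takes no time and is no camera call.
- r.finish_job(): hands the job in, once; it reports no verdict.
Trained networks look in the newest picture that a camera, given by its name, has taken for a name from the list of things; names that differ only in an ending like _2 or _b are one class to them, and where a whole thing is asked for, a point or a joint stands for the part that bears it (a point fixed in the world has none). Each returns a list of dicts, best first, with "score" (0 to 1); they miss things now and then, are a little off and sometimes report something else, mostly with a low value. They report only what shows in the picture. A call takes as long as a camera call. They do not tell look-alikes from the thing itself.
- r.outline_of(camera, name): "mask" (480x640 bool, what is visible of it) and "point" ([column, row] in pixels, amid what is visible of it).
The state is a dict: "time_s": time; "joint_pos": joint angles; "dq": joint speeds; "tau": joint torques, N m; "tool_pos": TCP position; "tcp_rot": TCP orientation; "wrist_force": force on the tool from outside, world axes, zero at the start; "ft_torque": the same for the moment, N m; "gripper_width": opening from 0.0 (shut) to 1.0 (fully open).
Only numpy, scipy, OpenCV 4.12 (cv2) and the standard library are available. Lean on these libraries where they do the work, as an engineer would, in place of code of your own. Each camera call takes 0.05 s, during which the arm holds its last target.

## Working session

There is one attempt and no reset: what is moved stays moved. The work goes in short steps, Python scripts to look and compute and a tool call to move; the robot and the scene stay as the last step left them, time stands still between calls to the robot, and variables do not carry over. Pictures are saved under pics/ and viewed, and the job is handed in when it is done.

Besides the shell and the picture viewer there is one more tool, called by a JSON object that holds its "op" and its "data", one argument or row to a line. play_rows: Moves the arm, as the interface text tells. Its arguments: {"type":"object","properties":{"steps":{"type":"array"},"grip":{"type":"number"}},"required":["steps"]}

```bash
ls; mkdir -p pics; python3 - <<'E'
from plant import r
import cv2,numpy as np
np.set_printoptions(precision=4,suppress=True)
print(r.get_state(), r.grasp_offset)
for c in("scene","side","wrist"):
    im=r.get_image(c); cv2.imwrite(f"pics/{c}0.png",im[:,:,::-1])
    print(c,r.camera_model(c))
E
```

```text
pics
{'time_s': 0.0, 'joint_pos': array([59.2372, 14.0854, 89.323 , -0.0003, 76.7023, -9.9767]), 'dq': array([ 0.0374, -0.0291, -0.079 ,  0.02  , -0.011 ,  0.0808]), 'tau': array([  0.0004, -41.5846, -31.4598,   0.0685,   0.0334,  -0.0002]), 'tool_pos': array([0.2304, 0.6072, 0.2043]), 'tcp_rot': array([[-0.9349,  0.3549, -0.001 ],
       [ 0.3549,  0.9349, -0.0017],
       [ 0.0003, -0.0019, -1.    ]]), 'wrist_force': array([ 0.3225, -0.0061,  0.0168]), 'ft_torque': array([-0.0314, -0.004 ,  0.0577]), 'gripper_width': 1.0011566976945063} 0.0188
scene {'mtx': array([[518.7561,   0.    , 324.1106],
       [  0.    , 518.7561, 239.7547],
       [  0.    ,   0.    ,   1.    ]]), 'pose': array([[ 0.1391, -0.715 ,  0.6852,  1.3615],
       [ 0.9901,  0.0866, -0.1106, -0.1686],
       [ 0.0197,  0.6938,  0.7199,  0.9484],
       [ 0.    ,  0.    ,  0.    ,  1.    ]])}
side {'mtx': array([[580.8805,   0.    , 318.1366],
       [  0.    , 580.8805, 226.1797],
       [  0.    ,   0.    ,   1.    ]]), 'pose': array([[ 0.9046,  0.2872, -0.3149,  0.0499],
       [-0.4259,  0.6362, -0.6433, -1.0164],
       [ 0.0156,  0.716 ,  0.6979,  1.1191],
       [ 0.    ,  0.    ,  0.    ,  1.    ]])}
wrist {'mtx': array([[377.9211,   0.    , 322.2506],
       [  0.    , 377.9211, 237.6271],
       [  0.    ,   0.    ,   1.    ]]), 'hand_eye': array([[ 0.0001,  0.9624,  0.2716,  0.0789],
       [ 1.    , -0.0001, -0.0002,  0.    ],
       [-0.0002,  0.2716, -0.9624, -0.1792],
       [ 0.    ,  0.    ,  0.    ,  1.    ]])}
```

View pics/scene0.png

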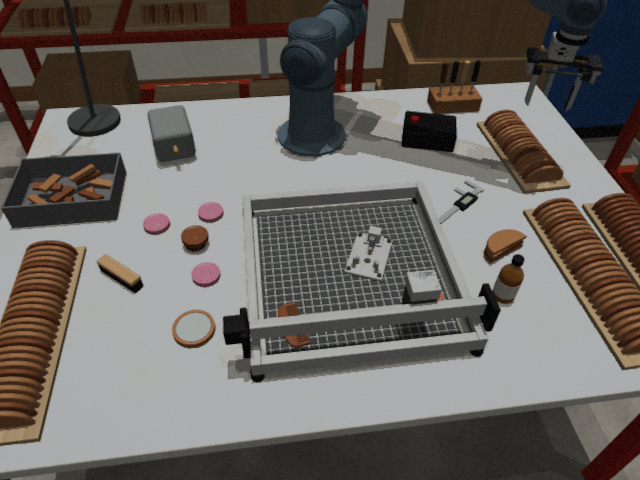

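View pics/side0.png

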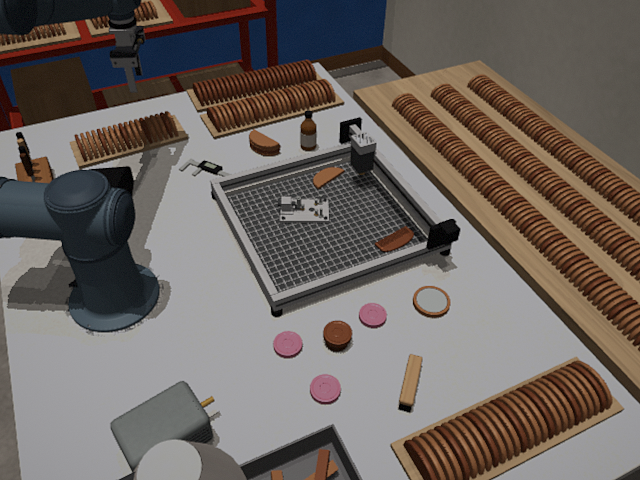

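View pics/wrist0.png

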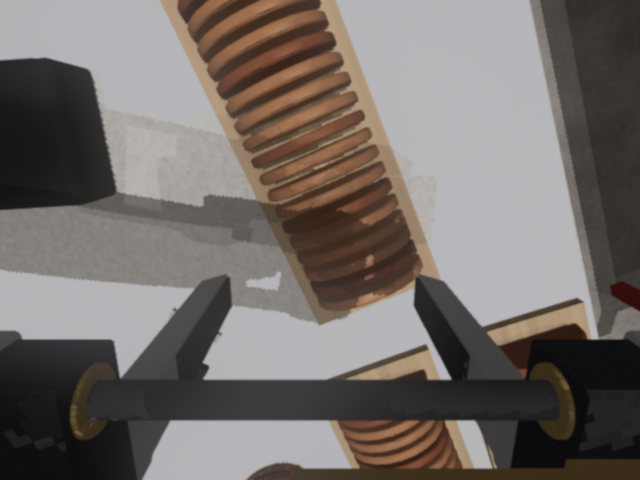

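```bash
cat > h.py <<'E'
import numpy as np,cv2
from plant import r
np.set_printoptions(precision=4,suppress=True)
def cam(n,st=None):
    m=r.camera_model(n)
    if n!="wrist": return m["mtx"],m["pose"]
    T=np.eye(4);T[:3,:3]=st["tcp_rot"];T[:3,3]=st["tool_pos"]
    return m["mtx"],T@m["hand_eye"]
def proj(c,P):
    K,T=c; p=(np.atleast_2d(P)-T[:3,3])@T[:3,:3]
    p=p*[1,-1,-1]; q=p@K.T; return q[:,:2]/q[:,2:]
def ray(c,uv):
    K,T=c; d=np.linalg.solve(K,[uv[0],uv[1],1])*[1,-1,-1]
    return T[:3,3],T[:3,:3]@d
def atz(c,uv,z):
    o,d=ray(c,uv); return o+d*(z-o[2])/d[2]
def tri(obs):
    A=np.zeros((3,3));b=np.zeros(3)
    for c,uv in obs:
        o,d=ray(c,uv);d=d/np.linalg.norm(d);M=np.eye(3)-np.outer(d,d);A+=M;b+=M@o
    return np.linalg.solve(A,b)
E
python3 - <<'E'
from h import *
ims={c:r.get_image(c)[:,:,::-1] for c in("scene","side")}
C={c:cam(c) for c in ims}
for n in("mirror_center","nest","pin_left","pin_right","roller_top","seat"):
    best={}
    for c in ims:
        o=r.outline_of(c,n)
        for x in o[:5]:
            ys,xs=np.nonzero(x["mask"]); print(n,c,round(x["score"],2),x["point"],xs.min(),xs.max(),ys.min(),ys.max())
        if o: best[c]=o[0]["point"]
    if len(best)==2:print("  tri",tri([(C[c],best[c]) for c in best]))
a=cv2.resize(ims["scene"][170:300,130:270],None,fx=4,fy=4,interpolation=cv2.INTER_CUBIC)
cv2.imwrite("pics/c1.png",a)
a=cv2.resize(ims["scene"][215:295,330:450],None,fx=6,fy=6,interpolation=cv2.INTER_CUBIC)
cv2.imwrite("pics/c2.png",a)
a=cv2.resize(ims["side"][180:240,260:350],None,fx=8,fy=8,interpolation=cv2.INTER_CUBIC)
cv2.imwrite("pics/c3.png",a)
E
```

```text
mirror_center scene 0.87 [196.7, 236.7] 181 208 224 247
mirror_center scene 0.84 [204.5, 273.9] 192 220 262 286
mirror_center scene 0.77 [157.6, 225.0] 144 169 212 234
mirror_center side 0.97 [375.0, 315.0] 359 386 303 328
mirror_center side 0.77 [288.9, 344.8] 274 302 332 358
mirror_center side 0.72 [341.8, 333.0] 323 353 321 348
mirror_center side 0.57 [321.9, 389.1] 310 341 374 405
mirror_center side 0.49 [264.5, 141.7] 249 281 130 156
  tri [ 0.5065 -0.3443  0.0802]
nest scene 0.62 [369.5, 255.1] 345 392 225 280
nest side 0.62 [305.0, 206.6] 278 329 195 222
  tri [0.5442 0.0765 0.0241]
pin_left scene 0.56 [371.7, 251.0] 345 391 225 280
pin_left side 0.58 [306.5, 210.7] 279 328 196 222
  tri [0.5401 0.0751 0.0226]
pin_right scene 0.55 [372.3, 254.6] 345 392 225 281
pin_right side 0.8 [306.5, 207.9] 278 328 196 222
  tri [0.5461 0.0794 0.0217]
roller_top scene 0.48 [369.8, 240.5] 369 375 237 247
roller_top side 0.38 [433.1, 300.4] 412 451 286 317
  tri [ 0.669  -0.1398  0.0736]
seat scene 0.67 [369.1, 255.6] 345 392 225 280
seat scene 0.37 [191.3, 328.6] 172 215 309 347
seat side 0.69 [303.3, 208.3] 278 328 196 222
  tri [0.5398 0.0774 0.0181]
```

View pics/c1.png

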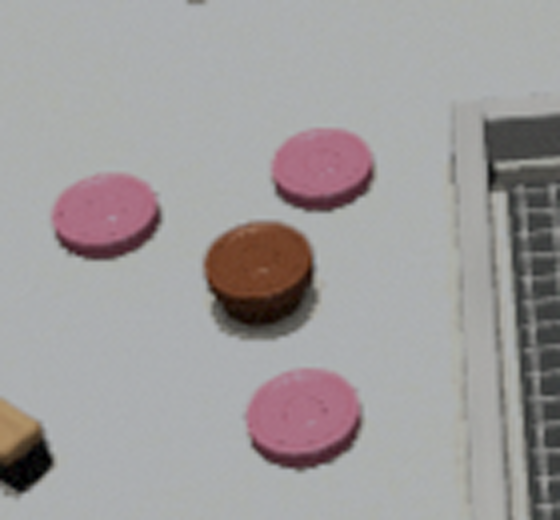

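View pics/c2.png

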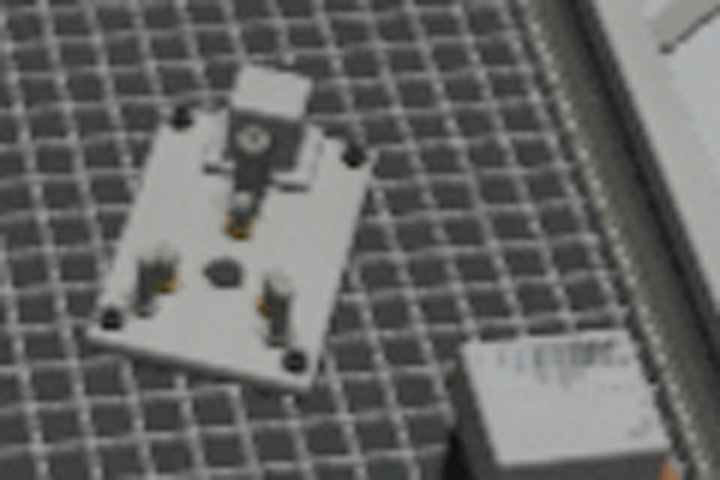

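View pics/c3.png

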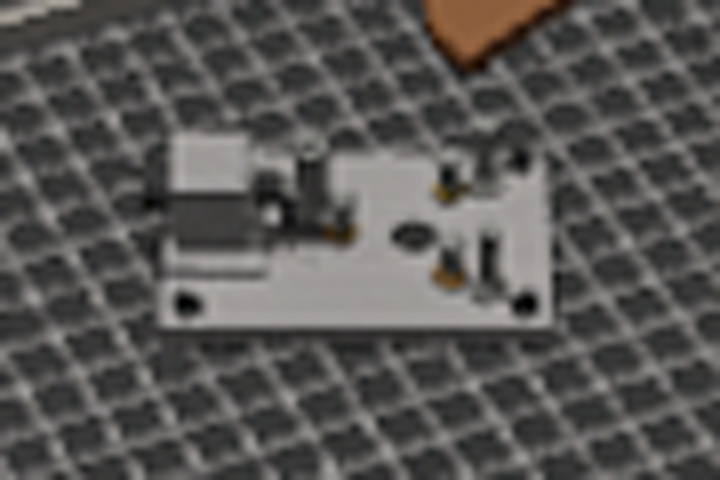

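```bash
python3 - <<'E'
from h import *
S=cam("scene");D=cam("side")
f=lambda p:(p[0]/6+330,p[1]/6+215); g=lambda p:(p[0]/8+260,p[1]/8+180)
print("mirror top",tri([(S,(195,235.5)),(D,(337.5,331))]),atz(S,(195,235.5),.036),atz(D,(337.5,331),.036))
# plate features: hole screws, center hole, block top
pts={"br(+x,-y?)":((295,360),(522,158)),"bl":((110,318),(522,300)),"hole":((224,272),(412,236)),"blk":((268,90),(208,158)),"tl":((182,118),(187,302)),"rollertop":((243,208),(312,152)),"pinA":((160,255),(485,150)),"pinB":((278,285),(490,235))}
for k,(a,b) in pts.items(): print(k,tri([(S,f(a)),(D,g(b))]))
E
```

```text
mirror top [ 0.4359 -0.3405  0.0316] [ 0.4408 -0.3401  0.036 ] [ 0.4341 -0.3426  0.036 ]
br(+x,-y?) [0.609  0.0847 0.022 ]
bl [0.5776 0.0179 0.0215]
hole [0.5578 0.067  0.0187]
blk [0.4937 0.0955 0.0551]
tl [0.4725 0.0662 0.0207]
rollertop [0.5353 0.0847 0.0414]
pinA [0.5787 0.04   0.0648]
pinB [0.5806 0.0738 0.0198]
```

```bash
python3 - <<'E'
from h import *
S=cam("scene");D=cam("side")
print("pinks",[atz(S,p,.012)[:2] for p in((211,212),(206,273),(157,222))], atz(S,(195,235.5),.036)[:2])
print("head top corners",[tri([(S,a),(D,b)]) for a,b in (((407,275),(352,148)),((440,289),(375,145)),((436,275),(364,135)))])
print("beam left end",tri([(S,(250,325)),(D,(430,222))]),"beam along top", [atz(S,p,.1) for p in ((250,322),(480,306))])
st=r.get_state()
C=cam("wrist",st); R=st["tcp_rot"]; print("tcp px",proj(C,st["tool_pos"]), proj(C,st["tool_pos"]+.03*R[:,0]))
E
```

```text
pinks [array([ 0.3342, -0.3058]), array([ 0.5442, -0.3152]), array([ 0.3558, -0.4424])] [ 0.4408 -0.3401]
head top corners [array([0.7089, 0.1148, 0.1451]), array([0.7761, 0.1427, 0.1448]), array([0.7506, 0.1474, 0.171 ])]
beam left end [ 0.7681 -0.2046  0.115 ] beam along top [array([ 0.7586, -0.2141,  0.1   ]), array([0.7778, 0.2511, 0.1   ])]
tcp px [[322.1676 290.7849]] [[322.1709 234.3798]]
```

```bash
python3 - <<'E'
from h import *
im=cv2.imread("pics/side0.png")
cv2.imwrite("pics/c4.png",cv2.resize(im[100:320,200:480],None,fx=2.8,fy=2.7,interpolation=cv2.INTER_CUBIC))
E
```

```text
(no output)
```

View pics/c4.png

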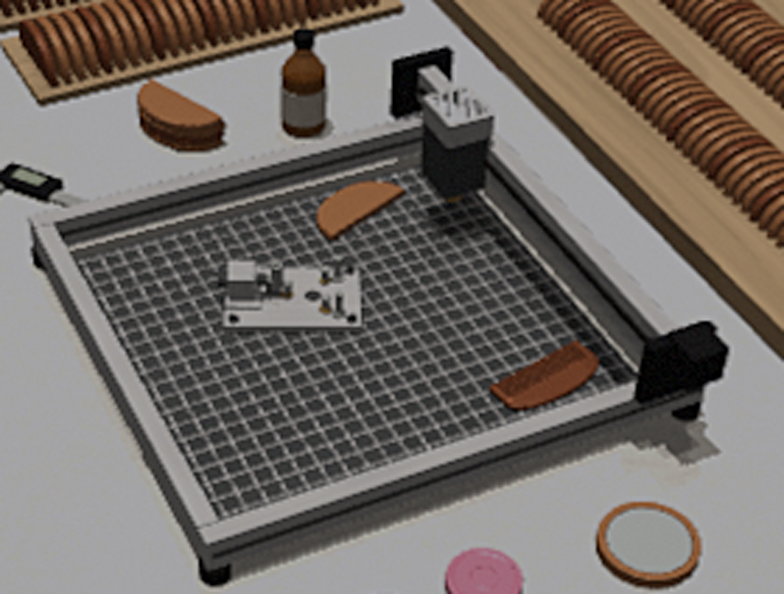

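{"op": "play_rows", "data": {
  "steps": [
    [[-2, -1.5, 0.2], 0],
    [[-6.5, -4.8, 0.7], 0.5],
    [[-11.5, -8.5, 1.2], 1],
    [[-16.4, -12.2, 1.7], 1.4],
    [[-21.4, -15.9, 2.2], 1.8],
    [[-26.4, -19.6, 2.7], 2.2],
    [[-31.3, -23.3, 3.2], 2.6],
    [[-36.3, -27, 3.7], 3],
    [[-41.2, -30.7, 4.2], 3.5],
    [[-46, -34.2, 4.8], 4]
  ]
}}

```text
time_s: 2.1
tool_pos: [0.5404, 0.1228, 0.1577]
tcp_rot: [[-0.908, 0.42, 0.001], [0.42, 0.908, 0.0], [-0.001, 0.001, -1.0]]
wrist_force: [-0.2, 1.9, -0.9]
gripper_width: 0.999
```

```bash
cat > go.py <<'E'
from h import *
import sys
def shift(target,yaw=None):
    # yaw: yaw of tool x axis deg; returns cm shift in tool axes, turn
    st=r.get_state();R=st["tcp_rot"]
    d=R.T@(np.array(target)-st["tool_pos"])*100
    y0=np.degrees(np.arctan2(R[1,0],R[0,0]))
    t=0 if yaw is None else -((yaw-y0+180)%360-180)
    return d.round(2),round(t,2)
if __name__=="__main__":
    st=r.get_state();print(st["time_s"],st["tool_pos"],st["tcp_rot"][:,0],st["wrist_force"],st["gripper_width"],st["joint_pos"])
    a=[float(x) for x in sys.argv[1:]]
    if a: print(shift(a[:3],a[3] if len(a)>3 else None))
E
python3 go.py .585 .054 .15 155
```

```text
2.1 [0.5404 0.1228 0.1577] [-0.9076  0.4199 -0.0009] [-0.1745  1.8522 -0.8833] 0.9987151239434208 [  1.074    4.011  105.7365   0.0095  70.1899 -64.1018]
(array([-6.93, -4.37,  0.78]), np.float64(0.17))
```

{"op": "play_rows", "data": {
  "steps": [
    [[-3, -2, 0.3], 0],
    [[-5.5, -3.4, 0.6], 0],
    [[-6.9, -4.4, 0.8], 0],
    [[-6.9, -4.4, 0.8], 0],
    [[-6.9, -4.4, 0.8], 0],
    [[-6.9, -4.4, 0.8], 0],
    [[-6.9, -4.4, 0.8], 0],
    [[-6.9, -4.4, 0.8], 0],
    [[-6.9, -4.4, 0.8], 0],
    [[-6.9, -4.4, 0.8], 0]
  ]
}}

```text
time_s: 3.35
tool_pos: [0.5835, 0.0558, 0.1494]
tcp_rot: [[-0.908, 0.419, -0.0], [0.419, 0.908, -0.0], [0.0, -0.0, -1.0]]
wrist_force: [1.0, -1.2, -0.9]
gripper_width: 1.005
```

```bash
python3 - <<'E'
from h import *
import pickle
st=r.get_state(); im=r.get_image("wrist"); cv2.imwrite("pics/w1.png",im[:,:,::-1]); pickle.dump(st,open("w1.pkl","wb")); print(st["tool_pos"],st["tcp_rot"][:,0],st["wrist_force"])
E
```

```text
[0.5835 0.0558 0.1494] [-0.9079  0.4193  0.0001] [ 0.9758 -1.1589 -0.8781]
```

View pics/w1.png

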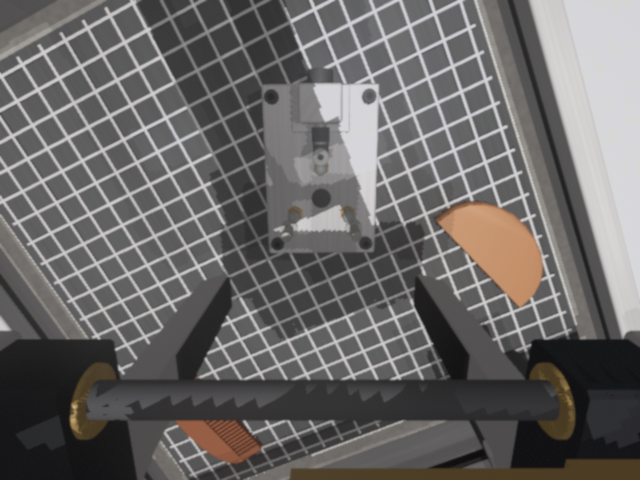

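```bash
python3 - <<'E'
from h import *
im=cv2.imread("pics/w1.png")
cv2.imwrite("pics/w1c.png",cv2.resize(im[65:265,250:395],None,fx=4,fy=3,interpolation=cv2.INTER_CUBIC))
im=im[65:265,250:395]
cv2.imwrite("pics/w1d.png",cv2.convertScaleAbs(cv2.resize(im[110:200,5:130],None,fx=6,fy=6,interpolation=cv2.INTER_CUBIC),alpha=1.3))
cv2.imwrite("pics/w1e.png",cv2.convertScaleAbs(cv2.resize(im[5:130,5:130],None,fx=4.8,fy=4.8,interpolation=cv2.INTER_CUBIC),alpha=1.3))
E
```

```text
(no output)
```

View pics/w1d.png

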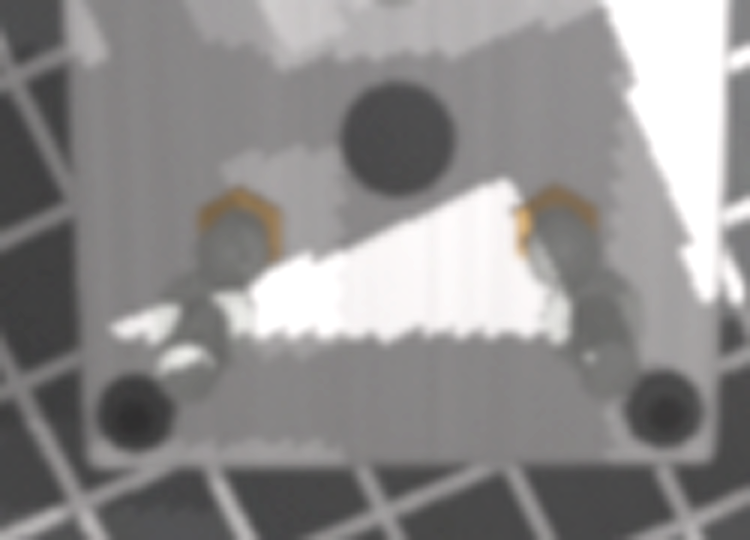

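View pics/w1e.png

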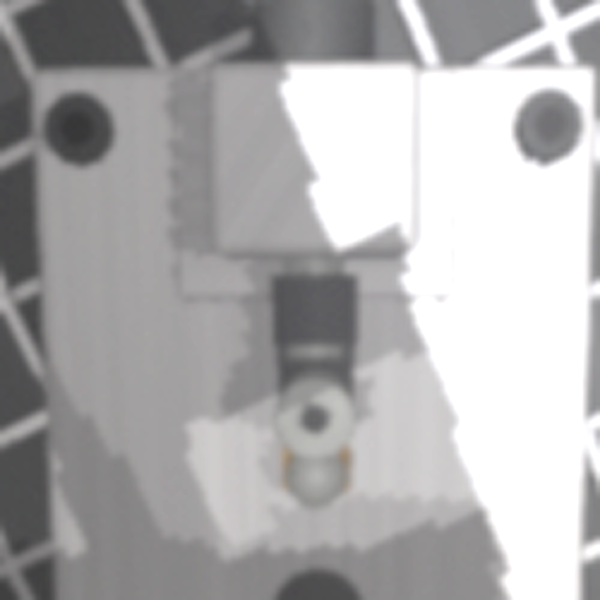

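```bash
cat > fit.py <<'E'
from h import *
import pickle
from scipy.optimize import least_squares
st=pickle.load(open("w1.pkl","rb"));C=cam("wrist",st)
d=lambda a,b:(a/6+255,b/6+175); e=lambda a,b:(a/4.8+255,b/4.8+70)
obs=[((25,-27,39),d(190,368)),((25,27,39),d(605,368)),((-35.5,0,52),e(317,420)),((0,0,10),d(398,138)),
((-84,-45,10),e(38,68)),((-84,45,10),e(590,68)),((51,-45,10),d(92,462)),((51,45,10),d(715,458))]
P=np.array([o[0] for o in obs])/1000;U=np.array([o[1] for o in obs])
def W(p,P):
    c,s=np.cos(p[3]),np.sin(p[3]);return P@np.array([[c,s,0],[-s,c,0],[0,0,1]])+p[:3]
S=least_squares(lambda p:(proj(C,W(p,P))-U).ravel(),[.558,.067,.011,np.radians(-25)])
if __name__=="__main__":
    p=S.x;print(p[:3],np.degrees(p[3]));print((proj(C,W(p,P))-U))
    f=lambda p:(p[0]/6+330,p[1]/6+215); g=lambda p:(p[0]/8+260,p[1]/8+180)
    print("seat",W(p,np.array([[0,0,.029]])))
    for z in (.022,.024,.029,.034):print(z,proj(C,W(p,np.array([[-.025,0,z],[.0125,.02165,z],[.0125,-.02165,z]]))))
    print("scene pred",proj(cam("scene"),W(p,P)),"side",proj(cam("side"),W(p,P)))
E
python3 fit.py
```

```text
[0.5582 0.0668 0.0096] -24.405923423500134
[[-0.2903 -1.9314]
 [ 0.8549 -2.3778]
 [-0.1648 -2.8109]
 [ 0.0394 -2.348 ]
 [-1.2528  2.6999]
 [ 1.6169  1.8757]
 [-0.8162  2.8055]
 [-0.0641  2.8174]]
seat [[0.5582 0.0668 0.0386]]
0.022 [[321.109  166.1962]
 [348.4405 213.4048]
 [294.4721 213.7523]]
0.024 [[321.1018 166.4288]
 [348.6082 213.9313]
 [294.295  214.2808]]
0.029 [[321.0833 167.0241]
 [349.0369 215.2773]
 [293.8421 215.6322]]
0.034 [[321.0643 167.6398]
 [349.4798 216.6678]
 [293.3743 217.0283]]
scene pred [[354.3645 257.2381]
 [376.9531 262.4259]
 [371.8331 238.1362]
 [367.0622 260.4436]
 [357.2504 232.7103]
 [392.2974 240.4397]
 [343.4831 271.6421]
 [380.9765 280.4838]] side [[320.7191 207.9272]
 [320.3855 194.8773]
 [298.5994 197.7412]
 [311.4203 209.04  ]
 [280.8313 220.1075]
 [281.8389 198.2887]
 [330.1123 220.1836]
 [329.2025 198.3991]]
```

```bash
cat > fit2.py <<'E'
from fit import *
m=np.array([0,0,0,0,1,1,1,1])
def Q(p): 
    q=P.copy(); q[:,0]+=m*p[4]; return q
def res(p): return (proj(C,W(p,Q(p)))-U)
S=least_squares(lambda p:res(p).ravel(),list(S.x)+[0],x_scale=[.01,.01,.01,.01,.001])
p=S.x;
f=lambda p:(p[0]/6+330,p[1]/6+215); g=lambda p:(p[0]/8+260,p[1]/8+180)
if __name__=="__main__":
    print(p[:3],np.degrees(p[3]),p[4]);print(res(p))
    S2=least_squares(lambda q:(proj(C,W([*q[:2],.011,q[2]],P[:4]))-U[:4]).ravel(),[p[0],p[1],p[3]]);print("pins+roller only z=.011",S2.x[:2],np.degrees(S2.x[2]),S2.fun)
    for z in (.022,.024,.029,.034):print(z,proj(C,W(p,np.array([[-.025,0,z],[.0125,.02165,z],[.0125,-.02165,z]]))).ravel())
    print("scene pred",proj(cam("scene"),W(p,Q(p)))-[330,215]) 
    print("side",proj(cam("side"),W(p,Q(p)))-[260,180])
    print("obs scene br bl hole roll", [np.array(x)/6 for x in((310,385),(92,335),(224,272),(243,208))])
    print("obs side br bl hole tl", [np.array(x)/8 for x in((550,152),(550,325),(412,236),(162,325))])
E
python3 fit2.py
```

```text
[0.5603 0.0658 0.0065] -24.408936576579524 -0.004198108652110961
[[ 0.155   0.0097]
 [ 0.435  -0.4271]
 [-0.1371  0.4326]
 [ 0.0548 -0.0902]
 [-0.7615  0.6553]
 [ 1.1053 -0.1564]
 [-0.4474 -0.279 ]
 [-0.4856 -0.2583]]
pins+roller only z=.011 [0.5596 0.0661] -24.73779378190378 [-0.6836  0.3342  0.685   0.2807  0.0343 -0.3556 -0.0424 -0.1673]
0.022 [321.1301 168.9526 348.1364 215.515  294.804  215.8551]
0.024 [321.1232 169.2003 348.3001 216.0485 294.6311 216.3907]
0.029 [321.1053 169.8342 348.7188 217.4123 294.1891 217.7596]
0.034 [321.0869 170.4895 349.151  218.8205 293.7326 219.1732]
scene pred [[24.0278 43.848 ]
 [46.602  49.0473]
 [41.4961 24.722 ]
 [36.7286 47.0102]
 [27.3379 18.085 ]
 [62.2932 25.8001]
 [13.6127 56.935 ]
 [51.0011 65.7572]]
side [[61.5779 28.7634]
 [61.2254 15.7111]
 [39.4842 18.5859]
 [52.2715 29.8543]
 [20.2088 40.9204]
 [21.241  19.0978]
 [69.426  40.9968]
 [68.5456 19.2083]]
obs scene br bl hole roll [array([51.6667, 64.1667]), array([15.3333, 55.8333]), array([37.3333, 45.3333]), array([40.5   , 34.6667])]
obs side br bl hole tl [array([68.75, 19.  ]), array([68.75 , 40.625]), array([51.5, 29.5]), array([20.25 , 40.625])]
```

{"op": "play_rows", "data": {
  "steps": [
    [[2, 0, 0], 0],
    [[5, 0, 0], 0],
    [[7, 0, 0], 0],
    [[7, 0, 0], 0],
    [[7, 0, 0], 0],
    [[7, 0, 0], 0],
    [[7, 0, 0], 0],
    [[7, 0, 0], 0],
    [[7, 0, 0], 0],
    [[7, 0, 0], 0]
  ]
}}

```text
time_s: 4.65
tool_pos: [0.52, 0.0852, 0.1494]
tcp_rot: [[-0.908, 0.419, -0.0], [0.419, 0.908, 0.0], [0.0, 0.0, -1.0]]
wrist_force: [0.1, -0.2, -0.3]
gripper_width: 1.001
```

```bash
python3 - <<'E'
from h import *
import pickle
st=r.get_state(); im=r.get_image("wrist")[:,:,::-1]; cv2.imwrite("pics/w2.png",im); pickle.dump(st,open("w2.pkl","wb")); print(st["tool_pos"],st["tcp_rot"][:,0])
from fit2 import *
C2=cam("wrist",st);u=proj(C2,W(p,Q(p)));print(u)
cv2.imwrite("pics/w2c.png",cv2.convertScaleAbs(cv2.resize(im[150:350,250:395],None,fx=4,fy=3,interpolation=cv2.INTER_CUBIC),alpha=1.3))
v=im.copy()
v=v[180:345,255:390]; v=cv2.resize(v,None,fx=4,fy=3.6,interpolation=cv2.INTER_CUBIC)
cv2.imwrite("pics/w2d.png",cv2.resize(im[180:345,255:390],None,fx=4.4,fy=3.6,interpolation=cv2.INTER_CUBIC))
E
```

```text
[0.52   0.0852 0.1494] [-0.9078  0.4193  0.    ]
[[286.8217 236.343 ]
 [356.2683 235.9062]
 [320.9045 157.9326]
 [321.3881 197.9098]
 [262.1552  84.8219]
 [379.0219  84.0103]
 [269.8859 251.721 ]
 [373.6811 251.075 ]]
```

View pics/w2c.png

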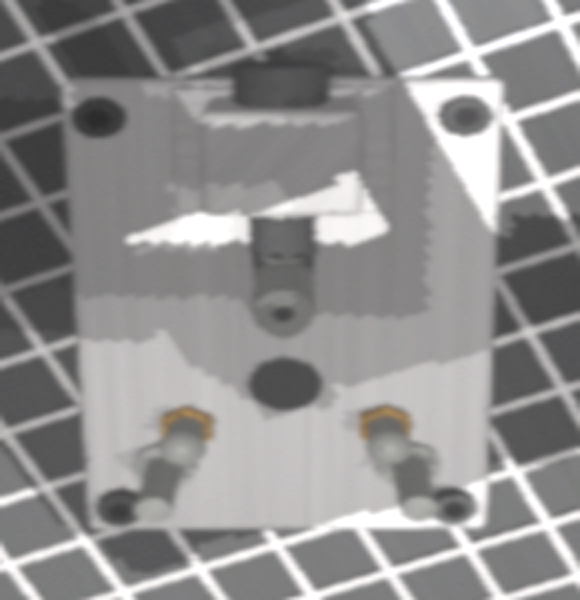

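```bash
cat > fit3.py <<'E'
import fit2
from fit2 import *
C2=cam("wrist",pickle.load(open("w2.pkl","rb")))
U2=np.array([(154,508),(421,507),(283,312),(285,384),(68,80),(500,82),(92,527),(485,525)])/[4,3]+[250,150]
def res3(p): return np.r_[(proj(C,W(p,Q(p)))-U).ravel(),(proj(C2,W(p,Q(p)))-U2).ravel()]
S3=least_squares(res3,fit2.p,x_scale=[.01,.01,.01,.01,.001]);p3=S3.x
if __name__=="__main__":
    print(p3[:3],np.degrees(p3[3]),p3[4]);print(S3.fun.reshape(-1,2))
    print("rest L,R", tri([(C,(294.5,215.8)),(C2,(295.75,299))])-p3[:3],tri([(C,(348.3,216.7)),(C2,(347.5,299))])-p3[:3])
    for z in(.024,.029,.034):print(proj(C2,W(p3,np.array([[.0125,.02165,z],[.0125,-.02165,z]]))).ravel(),proj(C,W(p3,np.array([[.0125,.02165,z],[.0125,-.02165,z]]))).ravel())
E
python3 fit3.py; python3 go.py .441 -.34 .15
```

```text
[0.5605 0.0659 0.0081] -24.44714033650155 -0.004065707770750511
[[ 0.0535  0.6608]
 [ 0.6741  0.2669]
 [-0.0058  0.7534]
 [ 0.1388  0.3622]
 [-0.8802  0.7284]
 [ 1.5508 -0.0031]
 [-0.6237  0.5051]
 [-0.2171  0.5895]
 [ 0.3623 -0.6056]
 [-0.8592 -0.6264]
 [ 0.3353 -0.3335]
 [ 0.2393 -0.8809]
 [-1.2927  0.0576]
 [ 0.908  -1.2636]
 [-0.4226 -0.3016]
 [-0.1701 -0.1649]]
rest L,R [-0.0004 -0.0229  0.0352] [0.0186 0.0149 0.0322]
[346.9295 296.7683 296.1847 297.0467] [348.5035 216.6193 294.5807 216.9278]
[347.3045 299.2796 295.7909 299.5618] [348.9274 217.9988 294.1358 218.312 ]
[347.691  301.8683 295.3851 302.1542] [349.3652 219.4236 293.6763 219.7416]
4.7 [0.52   0.0852 0.1495] [-0.9079  0.4192 -0.    ] [ 0.4462 -0.9285 -0.6188] 0.9986645487489647 [ -3.0337   0.8863 109.9008  -0.0012  69.2132 -68.2495]
(array([-10.65, -41.92,  -0.05]), 0)
```

{"op": "play_rows", "data": {
  "steps": [
    [[-1, -2.5, 0], 0],
    [[-2.3, -7.5, 0], 0],
    [[-3.9, -13, 0], 0],
    [[-5.6, -18.8, 0], 0],
    [[-7.3, -24.6, 0], 0],
    [[-9, -30.4, 0], 0],
    [[-10.6, -36, 0.5], 0],
    [[-11.8, -40, 1.3], -0.3],
    [[-12.4, -42, 2], -0.3],
    [[-12.4, -42.1, 2], -0.3]
  ]
}}

```text
time_s: 5.95
tool_pos: [0.4557, -0.349, 0.1286]
tcp_rot: [[-0.91, 0.416, -0.001], [0.416, 0.91, 0.002], [0.002, 0.001, -1.0]]
wrist_force: [0.4, 0.4, 0.1]
gripper_width: 1.0
```

{"op": "play_rows", "data": {
  "steps": [
    [[0, 0, 0], 0],
    [[0, 0, 0], 0],
    [[0, 0, 0], 0],
    [[0, 0, 0], 0],
    [[0, 0, 0], 0],
    [[0, 0, 0], 0],
    [[0, 0, 0], 0],
    [[0, 0, 0], 0],
    [[0, 0, 0], 0],
    [[0, 0, 0], 0]
  ]
}}

```text
time_s: 7.2
tool_pos: [0.456, -0.349, 0.1294]
tcp_rot: [[-0.91, 0.415, -0.0], [0.415, 0.91, 0.0], [0.0, 0.0, -1.0]]
wrist_force: [0.3, -0.4, -0.2]
gripper_width: 0.998
```

```bash
python3 - <<'E'
from h import *
import pickle
st=r.get_state(); im=r.get_image("wrist")[:,:,::-1]; cv2.imwrite("pics/w3.png",im); pickle.dump(st,open("w3.pkl","wb")); print(st["tool_pos"],st["tcp_rot"][:,0],st["wrist_force"])
C=cam("wrist",st)
for o in r.outline_of("wrist","mirror_center"):
    ys,xs=np.nonzero(o["mask"]);print(round(o["score"],2),o["point"],xs.min(),xs.max(),ys.min(),ys.max(),atz(C,o["point"],.036))
E
```

```text
[ 0.456  -0.349   0.1294] [-0.91    0.4146  0.    ] [ 0.2663 -0.4376 -0.1929]
0.78 [390.6, 305.9] 359 424 265 339 [ 0.5277 -0.3222  0.036 ]
0.76 [299.1, 50.2] 253 344 0 100 [ 0.3314 -0.3089  0.036 ]
0.67 [155.6, 167.0] 112 201 123 209 [ 0.3575 -0.4345  0.036 ]
0.6 [317.2, 211.0] 273 362 165 253 [ 0.4342 -0.3431  0.036 ]
```

View pics/w3.png

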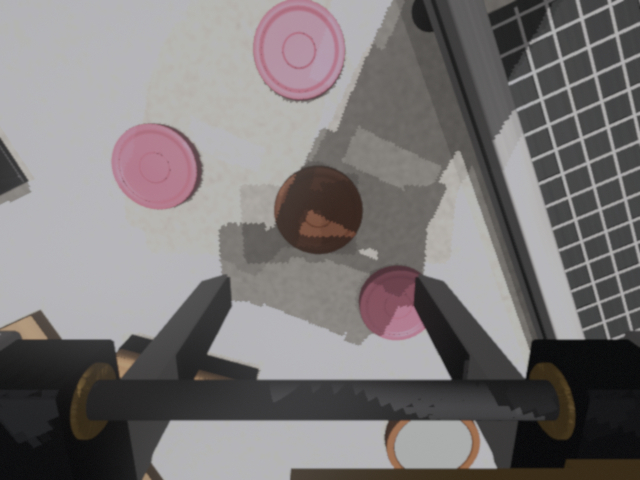

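```bash
python3 - <<'E'
from h import *
import pickle
st=pickle.load(open("w3.pkl","rb"));C=cam("wrist",st)
print(atz(C,(318.5,209.5),.036),atz(C,(318.5,209.5),.034))
m=atz(C,(318.5,209.5),.036)
a=np.linspace(0,2*np.pi,200)
im=cv2.imread("pics/w3.png")
for z in(.036,):
  q=proj(C,np.c_[m[0]+.033*np.cos(a),m[1]+.033*np.sin(a),0*a+z]);print(q.min(0),q.max(0))
  z=cv2.resize(im[140:280,250:390],None,fx=4,fy=4,interpolation=cv2.INTER_CUBIC)
  for u in q: cv2.circle(z,tuple(int(v) for v in (u-[250,140])*4+2),1,(0,255,0),-1)
cv2.imwrite("pics/w3c.png",z)
E
python3 go.py .436 -.343 .05 155.55
```

```text
[ 0.4336 -0.3418  0.036 ] [ 0.434 -0.342  0.034]
[273.5313 163.863 ] [363.4619 252.2774]
7.3 [ 0.4561 -0.349   0.1295] [-0.9101  0.4145 -0.    ] [ 0.2336 -0.7488 -0.3021] 0.9989226439554724 [ -48.7321    8.6452  103.8771   -0.0015   67.4766 -114.245 ]
(array([ 2.08, -0.28,  7.95]), np.float64(-0.04))
```

View pics/w3c.png

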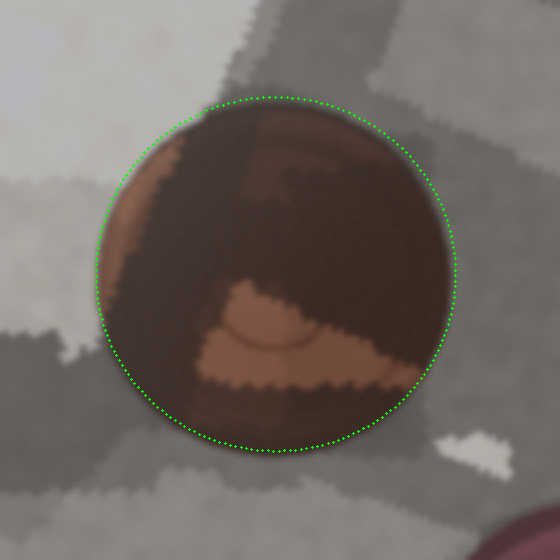

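{"op": "play_rows", "data": {
  "steps": [
    [[1.2, -0.2, 1], 0],
    [[2.3, -0.3, 3], 0],
    [[2.3, -0.3, 5.5], 0],
    [[2.3, -0.3, 8], 0],
    [[2.3, -0.3, 9.8], 0],
    [[2.3, -0.3, 10.8], 0],
    [[2.3, -0.3, 11.5], 0],
    [[2.3, -0.3, 11.75], 0],
    [[2.3, -0.3, 11.75], 0],
    [[2.3, -0.3, 11.75], 0]
  ]
}}

```text
time_s: 8.55
tool_pos: [0.4343, -0.3426, 0.0126]
tcp_rot: [[-0.91, 0.414, 0.001], [0.414, 0.91, -0.001], [-0.001, -0.001, -1.0]]
wrist_force: [-0.9, 0.2, 0.4]
gripper_width: 0.999
```

```bash
python3 - <<'E'
from h import *
import pickle
st=r.get_state(); im=r.get_image("wrist")[:,:,::-1]; cv2.imwrite("pics/w4.png",im); pickle.dump(st,open("w4.pkl","wb")); print(st["tool_pos"],st["tcp_rot"],st["wrist_force"])
C=cam("wrist",st)
m=st["tool_pos"].copy(); m[2]=.036
a=np.linspace(0,2*np.pi,200)
q=proj(C,np.c_[m[0]+.033*np.cos(a),m[1]+.033*np.sin(a),0*a+.036])
for u in q: cv2.circle(im:=np.ascontiguousarray(im),tuple(int(v) for v in u),0,(0,255,0),-1)
cv2.imwrite("pics/w4b.png",im)
E
```

```text
[ 0.4343 -0.3426  0.0126] [[-0.9101  0.4144  0.0007]
 [ 0.4144  0.9101 -0.0009]
 [-0.0011 -0.0005 -1.    ]] [-0.8748  0.2094  0.3716]
```

View pics/w4b.png

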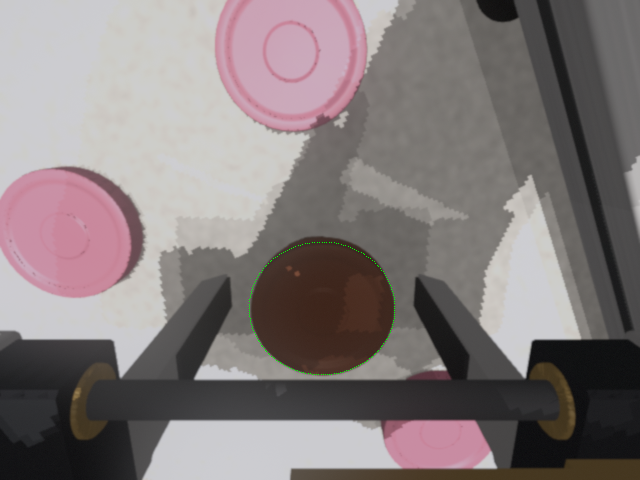

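```bash
python3 - <<'E'
import cv2
im=cv2.imread("pics/w4b.png"); cv2.imwrite("pics/w4c.png",cv2.convertScaleAbs(cv2.resize(im[230:385,235:410],None,fx=4,fy=3.8,interpolation=cv2.INTER_NEAREST),alpha=2))
E
```

```text
(no output)
```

View pics/w4c.png

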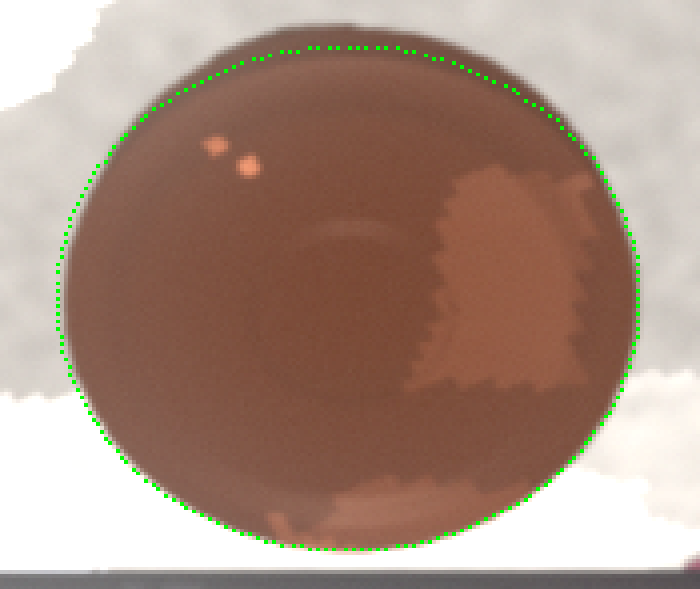

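{"op": "play_rows", "data": {
  "steps": [
    [[0, 0, 0], 0],
    [[0, 0, 0], 0],
    [[0, 0, 0], 0],
    [[0, 0, 0], 0],
    [[0, 0, 0], 0],
    [[0, 0, 0], 0],
    [[0, 0, 0], 0],
    [[0, 0, 0], 0],
    [[0, 0, 0], 0],
    [[0, 0, 0], 0]
  ],
  "grip": 50
}}

```text
time_s: 9.85
tool_pos: [0.4339, -0.3422, 0.012]
tcp_rot: [[-0.91, 0.414, 0.0], [0.414, 0.91, -0.0], [-0.0, -0.0, -1.0]]
wrist_force: [0.2, 0.7, 0.5]
gripper_width: 0.697
```

{"op": "play_rows", "data": {
  "steps": [
    [[0, 0, -0.5], 0],
    [[0, 0, -2], 0],
    [[0, 0, -5], 0],
    [[0, 0, -8.5], 0],
    [[0, 0, -11.5], 0],
    [[0, 0.5, -13], 0],
    [[0.3, 2.5, -13], 0],
    [[0.7, 6.5, -13], 0],
    [[1.2, 11.5, -13], 0],
    [[1.8, 16.5, -13], 0]
  ]
}}

```text
time_s: 11.1
tool_pos: [0.4852, -0.1814, 0.1402]
tcp_rot: [[-0.91, 0.414, -0.003], [0.414, 0.91, 0.002], [0.003, 0.001, -1.0]]
wrist_force: [0.0, -0.1, -0.2]
gripper_width: 0.693
```

{"op": "play_rows", "data": {
  "steps": [
    [[0.6, 5.5, 0], 0],
    [[1.2, 11, 0], 0],
    [[1.8, 16.5, 0], 0],
    [[2.3, 21, 0], 0],
    [[2.7, 24.5, 0], 0],
    [[2.8, 25.8, 0], 0],
    [[2.8, 25.9, 0], 0],
    [[2.8, 25.9, 0], 0],
    [[2.8, 25.9, 0], 0],
    [[2.8, 25.9, 0], 0]
  ]
}}

```text
time_s: 12.35
tool_pos: [0.5677, 0.062, 0.142]
tcp_rot: [[-0.91, 0.416, 0.0], [0.416, 0.91, -0.0], [-0.0, -0.0, -1.0]]
wrist_force: [-0.3, -0.3, -1.6]
gripper_width: 0.697
```

```bash
python3 go.py .5678 .0626 .06 155.55; python3 - <<'E'
from h import *
im=r.get_image("wrist")[:,:,::-1]; cv2.imwrite("pics/w5.png",im)
E
```

```text
12.35 [0.5677 0.062  0.142 ] [-0.9096  0.4156 -0.0001] [-0.2948 -0.2815 -1.5939] 0.6972072676180999 [ -5.1402   7.3501 103.8929  -0.0027  68.7515 -70.5826]
(array([0.02, 0.06, 8.2 ]), np.float64(-0.11))
```

View pics/w5.png

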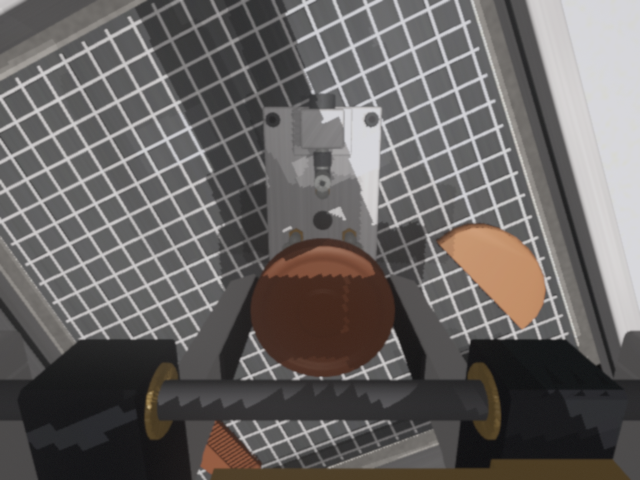

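{"op": "play_rows", "data": {
  "steps": [
    [[0, 0.06, 1], 0],
    [[0, 0.06, 3], 0],
    [[0, 0.06, 5], 0],
    [[0, 0.06, 7], 0],
    [[0, 0.06, 8.2], 0],
    [[0, 0.06, 9], 0],
    [[0, 0.06, 9.6], 0],
    [[0, 0.06, 10], 0],
    [[0, 0.06, 10], 0],
    [[0, 0.06, 10], 0]
  ]
}}

```text
time_s: 13.65
tool_pos: [0.5684, 0.0632, 0.0424]
tcp_rot: [[-0.91, 0.414, 0.001], [0.414, 0.91, -0.0], [-0.001, 0.0, -1.0]]
wrist_force: [-0.0, 0.7, -0.3]
gripper_width: 0.696
```

```bash
python3 - <<'E'
from h import *
import pickle
st=r.get_state();print(st["tool_pos"],st["wrist_force"],st["ft_torque"])
im=r.get_image("wrist")[:,:,::-1]; cv2.imwrite("pics/w6.png",im); pickle.dump(st,open("w6.pkl","wb"))
im=r.get_image("side")[:,:,::-1]; cv2.imwrite("pics/s6.png",cv2.resize(im[120:260,220:400],None,fx=4.4,fy=4.2,interpolation=cv2.INTER_CUBIC))
E
```

```text
[0.5684 0.0632 0.0424] [-0.0221  0.7332 -0.312 ] [ 0.0001  0.0295 -0.0112]
```

View pics/w6.png

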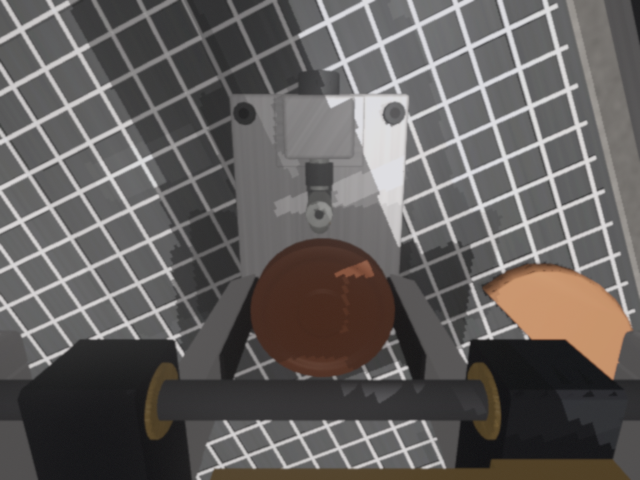

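View pics/s6.png

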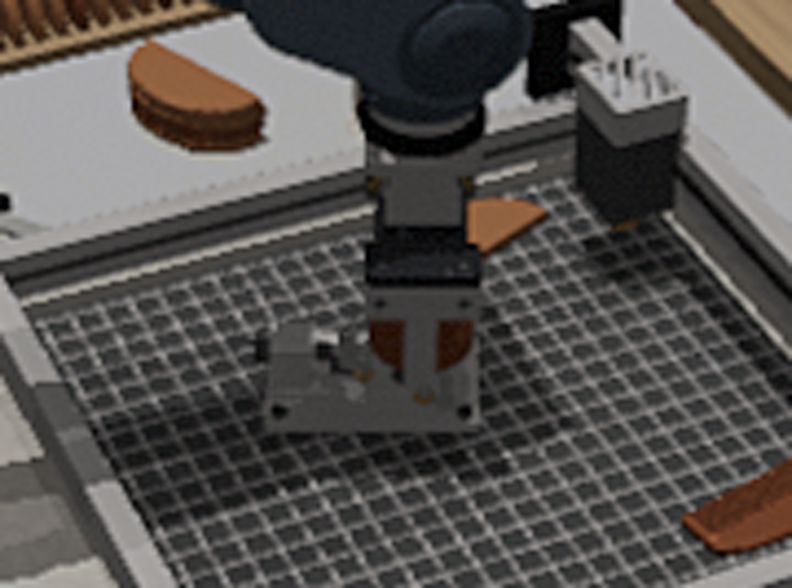

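```bash
python3 - <<'E'
from fit3 import *
C6=cam("wrist",pickle.load(open("w6.pkl","rb")))
p=p3
for dz in(-.002,0,.002):
    q=p.copy();q[2]+=dz;print(dz,proj(C6,W(q,Q(q)))[[2,4,5]].ravel(), proj(C6,W(q,np.array([[-.058,0,.046]]))))
print(tri([(C,U[2]),(C2,U2[2]),(C6,(319,213.7))]),W(p,P[2:3]))
im=cv2.imread("pics/w6.png");cv2.imwrite("pics/w6c.png",cv2.resize(im[85:245,225:415],None,fx=4,fy=3.7,interpolation=cv2.INTER_CUBIC))
E
```

```text
-0.002 [320.0544 213.6357 232.1461  95.5097 408.3515  95.4098] [[320.0143 160.7608]]
0 [320.0309 214.6034 231.2405  95.1557 409.2203  95.0548] [[319.9903 161.1126]]
0.002 [320.0068 215.5939 230.3165  94.7946 410.1067  94.6927] [[319.9657 161.4727]]
[0.5273 0.0807 0.0629] [[0.5282 0.0805 0.0601]]
```

View pics/w6c.png

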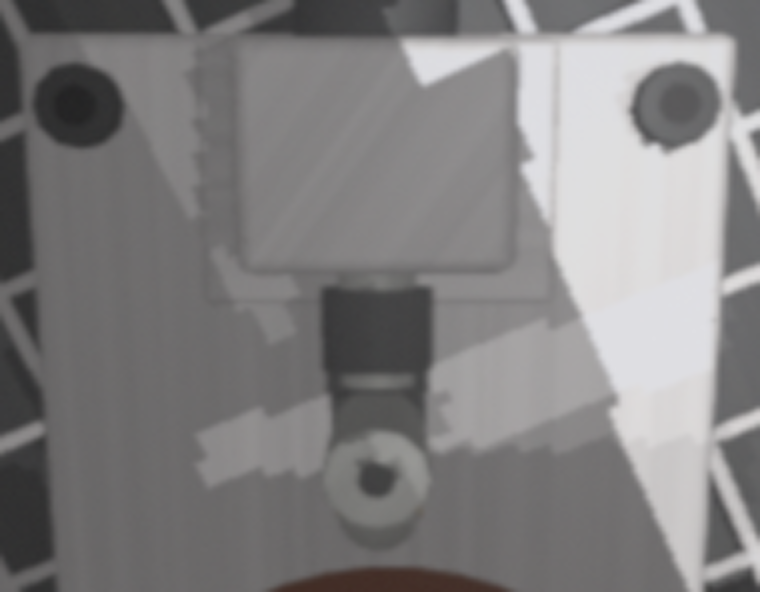

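{"op": "play_rows", "data": {
  "steps": [
    [[0.1, -0.09, 0], 0],
    [[0.2, -0.09, 0], 0],
    [[0.3, -0.09, 0], 0],
    [[0.45, -0.09, 0], 0],
    [[0.6, -0.09, 0], 0],
    [[0.75, -0.09, 0], 0],
    [[0.85, -0.09, 0], 0],
    [[0.95, -0.09, 0], 0],
    [[0.95, -0.09, 0], 0],
    [[0.95, -0.09, 0], 0]
  ]
}}

```text
time_s: 15.0
tool_pos: [0.5593, 0.0663, 0.0421]
tcp_rot: [[-0.91, 0.414, 0.001], [0.414, 0.91, -0.0], [-0.001, 0.0, -1.0]]
wrist_force: [2.6, -1.0, -1.8]
gripper_width: 0.694
```

```bash
cat > n.py <<'E'
from fit3 import *
c,s=np.cos(p3[3]),np.sin(p3[3]);Rn=np.array([[c,s,0],[-s,c,0],[0,0,1]])
L=[r.get_state()]
st=L[0]
print(st["time_s"],"tcp nest mm",(Rn@(st["tool_pos"]-p3[:3]))*1000,"F nest",Rn@st["wrist_force"],"M nest",Rn@st["ft_torque"],st["gripper_width"])
E
python3 n.py
```

```text
15.0 tcp nest mm [-1.2571 -0.0681 34.0694] F nest [ 2.7454  0.172  -1.8292] M nest [ 0.0402 -0.5461  0.051 ] 0.6941752442419477
```

{"op": "play_rows", "data": {
  "steps": [
    [[0.05, 0, 0], 0],
    [[0.1, 0, 0], 0],
    [[0.15, 0, 0], 0],
    [[0.2, 0, 0], 0],
    [[0.2, 0, 0], 0],
    [[0.2, 0, 0], 0],
    [[0.2, 0, 0], 0],
    [[0.2, 0, 0], 0],
    [[0.2, 0, 0], 0],
    [[0.2, 0, 0], 0]
  ]
}}

```text
time_s: 16.25
tool_pos: [0.5572, 0.0672, 0.042]
tcp_rot: [[-0.91, 0.415, 0.0], [0.415, 0.91, -0.0], [-0.0, 0.0, -1.0]]
wrist_force: [2.7, -1.4, -0.6]
gripper_width: 0.695
```

```bash
cat > look.py <<'E'
from n import *
import sys
im=r.get_image("wrist")[:,:,::-1]; cv2.imwrite(f"pics/{sys.argv[1]}.png",cv2.resize(im[120:400,220:420],None,fx=3.6,fy=2.14*1,interpolation=cv2.INTER_CUBIC)); cv2.imwrite(f"pics/{sys.argv[1]}full.png",im)
C7=cam("wrist",st)
for x in (-29.5,-33,-35.5,-36.5,-38.5): print(x,proj(C7,W(p3,np.array([[x-6,0,52]])/1000)))
print("block front",proj(C7,W(p3,np.array([[-58,0,46]])/1000)))
E
python3 look.py w7
```

```text
16.25 tcp nest mm [-3.5051 -0.1151 33.9351] F nest [ 3.0992 -0.1816 -0.6373] M nest [ 0.053  -0.6148 -0.0184] 0.6953147651853633
-29.5 [[322.3464 240.7653]]
-33 [[322.342  233.1555]]
-35.5 [[322.3389 227.6666]]
-36.5 [[322.3376 225.4584]]
-38.5 [[322.3351 221.0204]]
block front [[322.3127 188.239 ]]
```

View pics/w7full.png

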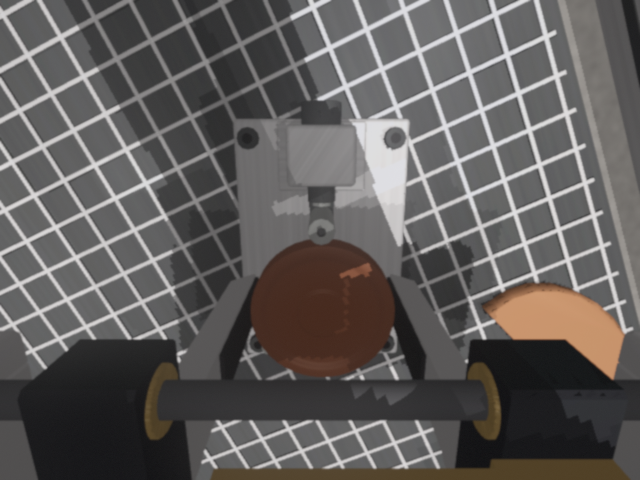

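```bash
python3 - <<'E'
import cv2
im=cv2.imread("pics/w7full.png"); cv2.imwrite("pics/w7c.png",cv2.convertScaleAbs(cv2.resize(im[170:260,265:380],None,fx=6.5,fy=6.5,interpolation=cv2.INTER_CUBIC),alpha=1.3))
E
```

```text
(no output)
```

View pics/w7c.png

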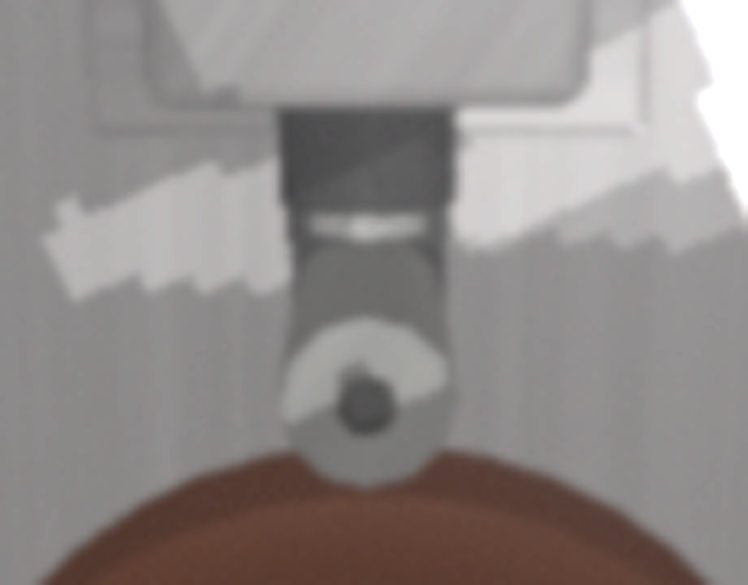

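{"op": "play_rows", "data": {
  "steps": [
    [[0.05, 0, 0], 0],
    [[0.1, 0, 0], 0],
    [[0.15, 0, 0], 0],
    [[0.2, 0, 0], 0],
    [[0.2, 0, 0], 0],
    [[0.2, 0, 0], 0],
    [[0.2, 0, 0], 0],
    [[0.2, 0, 0], 0],
    [[0.2, 0, 0], 0],
    [[0.2, 0, 0], 0]
  ]
}}

```text
time_s: 17.55
tool_pos: [0.5554, 0.068, 0.042]
tcp_rot: [[-0.91, 0.414, 0.0], [0.414, 0.91, 0.0], [-0.0, 0.0, -1.0]]
wrist_force: [3.9, -1.5, -1.0]
gripper_width: 0.694
```

```bash
python3 look.py w8; python3 n.py;  python3 - <<'E'
import cv2
im=cv2.imread("pics/w8full.png"); cv2.imwrite("pics/w8c.png",cv2.convertScaleAbs(cv2.resize(im[170:260,265:380],None,fx=6.5,fy=6.5,interpolation=cv2.INTER_CUBIC),alpha=1.3))
E
```

```text
17.55 tcp nest mm [-5.535  -0.1039 33.9348] F nest [ 4.2313  0.2248 -1.0028] M nest [ 0.0352 -0.7688  0.0508] 0.6936221283076596
-29.5 [[322.329  245.1388]]
-33 [[322.3251 237.5788]]
-35.5 [[322.3223 232.126 ]]
-36.5 [[322.3212 229.9325]]
-38.5 [[322.3189 225.5239]]
block front [[322.2987 192.7937]]
17.6 tcp nest mm [-5.5105 -0.1189 33.9227] F nest [ 4.2674  0.1165 -0.9048] M nest [ 0.0708 -0.7694 -0.011 ] 0.6960203834959595
```

View pics/w8c.png

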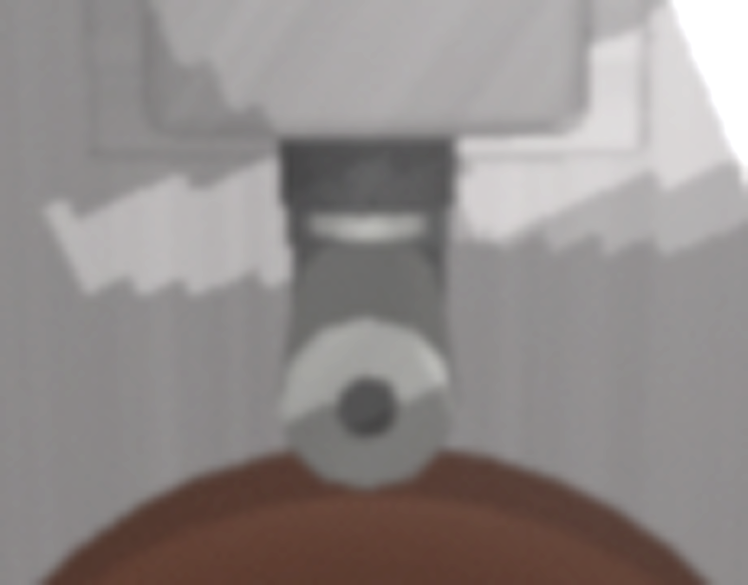

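{"op": "play_rows", "data": {
  "steps": [
    [[0, 0, 0.1], 0],
    [[0, 0, 0.2], 0],
    [[0, 0, 0.3], 0],
    [[0, 0, 0.35], 0],
    [[0, 0, 0.4], 0],
    [[0, 0, 0.45], 0],
    [[0, 0, 0.5], 0],
    [[0, 0, 0.55], 0],
    [[0, 0, 0.6], 0],
    [[0, 0, 0.6], 0]
  ]
}}

```text
time_s: 18.85
tool_pos: [0.5553, 0.068, 0.0359]
tcp_rot: [[-0.91, 0.415, -0.0], [0.415, 0.91, 0.0], [0.0, -0.0, -1.0]]
wrist_force: [3.1, -1.7, 0.8]
gripper_width: 0.695
```

```bash
python3 n.py
```

```text
18.85 tcp nest mm [-5.5823 -0.1464 27.8331] F nest [ 3.5328 -0.2823  0.7969] M nest [-0.0257 -0.7272  0.0081] 0.6953407003798896
```

{"op": "play_rows", "data": {
  "steps": [
    [[0, 0, 0.04], 0],
    [[0, 0, 0.08], 0],
    [[0, 0, 0.12], 0],
    [[0, 0, 0.16], 0],
    [[0, 0, 0.2], 0],
    [[0, 0, 0.24], 0],
    [[0, 0, 0.27], 0],
    [[0, 0, 0.3], 0],
    [[0, 0, 0.3], 0],
    [[0, 0, 0.3], 0]
  ]
}}

```text
time_s: 20.1
tool_pos: [0.5554, 0.068, 0.0329]
tcp_rot: [[-0.91, 0.414, -0.0], [0.414, 0.91, 0.0], [0.0, -0.0, -1.0]]
wrist_force: [3.8, -2.0, 0.6]
gripper_width: 0.698
```

```bash
python3 n.py
```

```text
20.1 tcp nest mm [-5.5676 -0.1208 24.8924] F nest [ 4.3045 -0.2041  0.5761] M nest [ 0.0273 -0.6702  0.0181] 0.6982000544911615
```

```bash
python3 - <<'E'
from fit3 import *
for n,(im,c) in {"w1":("pics/w1.png",C),"w2":("pics/w2.png",C2)}.items():
    v=cv2.imread(im); a=[]
    pp=p3
    for sy in(-1,1):
        b=proj(c,W(pp,np.array([[.0125,.02165*sy,.027]])))[0]; x0,y0=int(b[0])-14,int(b[1])-14
        z=cv2.convertScaleAbs(cv2.resize(v[y0:y0+28,x0:x0+28],None,fx=13,fy=13,interpolation=cv2.INTER_CUBIC),alpha=1.4)
        for h,col in((.024,(0,0,255)),(.029,(0,255,0)),(.034,(255,0,0))):
            t=np.linspace(0,2*np.pi,60)
            q=proj(c,W(pp,np.c_[.0125+.005*np.cos(t),.02165*sy+.005*np.sin(t),0*t+h-.001]))
            off=np.array([0,.6 if n=="w2" else -.5])
            for u in q: cv2.circle(z,tuple(int(k) for k in (u+off-[x0,y0]+.5)*13),1,col,-1)
        a.append(z)
    cv2.imwrite(f"pics/dome_{n}.png",np.hstack(a))
E
```

```text
(no output)
```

View pics/dome_w1.png

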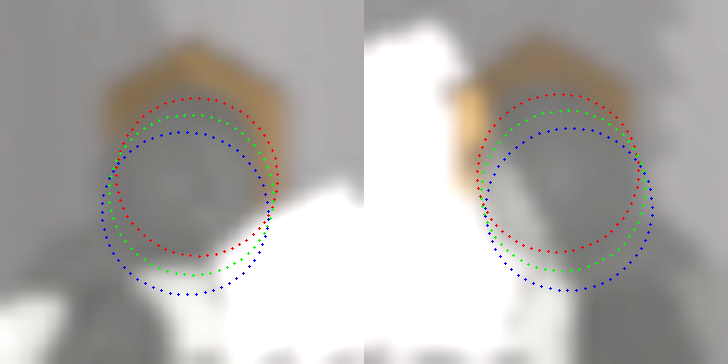

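View pics/dome_w2.png

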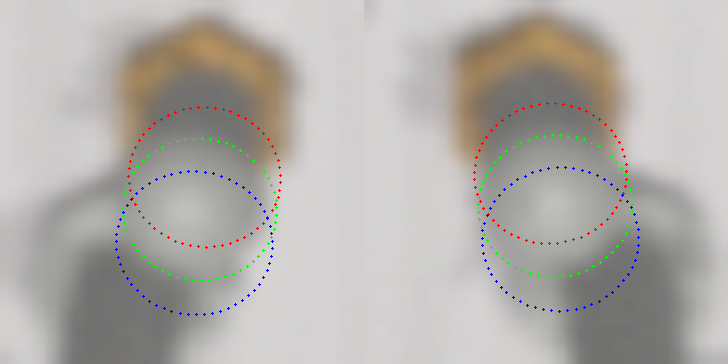

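{"op": "play_rows", "data": {
  "steps": [
    [[0, 0, 0.04], 0],
    [[0, 0, 0.08], 0],
    [[0, 0, 0.12], 0],
    [[0, 0, 0.16], 0],
    [[0, 0, 0.2], 0],
    [[0, 0, 0.22], 0],
    [[0, 0, 0.24], 0],
    [[0, 0, 0.25], 0],
    [[0, 0, 0.25], 0],
    [[0, 0, 0.25], 0]
  ]
}}

```text
time_s: 21.35
tool_pos: [0.5556, 0.068, 0.0322]
tcp_rot: [[-0.91, 0.414, -0.0], [0.414, 0.91, -0.0], [0.0, -0.0, -1.0]]
wrist_force: [-2.1, -1.8, 13.6]
gripper_width: 0.692
```

```bash
python3 n.py
```

```text
21.35 tcp nest mm [-5.313  -0.0278 24.1312] F nest [-1.1775 -2.4826 13.598 ] M nest [-0.462   0.2781 -0.0684] 0.692318723919873
```

{"op": "play_rows", "data": {
  "steps": [
    [[0, 0, -0.05], 0],
    [[0, 0, -0.1], 0],
    [[0, 0, -0.14], 0],
    [[0, 0, -0.14], 0],
    [[0, 0, -0.14], 0],
    [[0, 0, -0.14], 0],
    [[0, 0, -0.14], 0],
    [[0, 0, -0.14], 0],
    [[0, 0, -0.14], 0],
    [[0, 0, -0.14], 0]
  ]
}}

```text
time_s: 22.6
tool_pos: [0.5555, 0.068, 0.0323]
tcp_rot: [[-0.91, 0.414, -0.0], [0.414, 0.91, -0.0], [0.0, -0.0, -1.0]]
wrist_force: [1.9, -1.5, 6.5]
gripper_width: 0.696
```

```bash
python3 look.py w9;python3 - <<'E'
from h import *
for c in("scene","side"):
    im=r.get_image(c)[:,:,::-1]; 
    b=(slice(150,270),slice(240,380)) if c=="side" else (slice(190,310),slice(310,450))
    cv2.imwrite(f"pics/{c}9.png",cv2.resize(im[b],None,fx=5.5,fy=5,interpolation=cv2.INTER_CUBIC))
E
```

```text
22.6 tcp nest mm [-5.4583 -0.0715 24.2897] F nest [ 2.399  -0.6025  6.4609] M nest [-0.0925 -0.3464 -0.0307] 0.6959603157899812
-29.5 [[322.2567 251.6203]]
-33 [[322.2523 243.6544]]
-35.5 [[322.2491 237.9057]]
-36.5 [[322.2478 235.5923]]
-38.5 [[322.2452 230.9414]]
block front [[322.2265 196.2222]]
```

View pics/w9full.png

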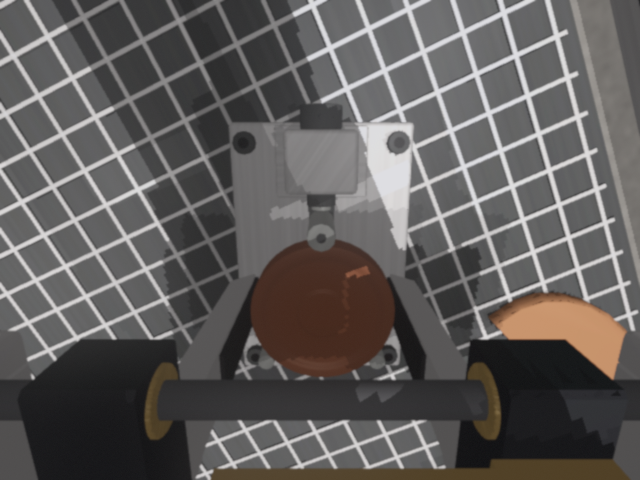

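View pics/side9.png

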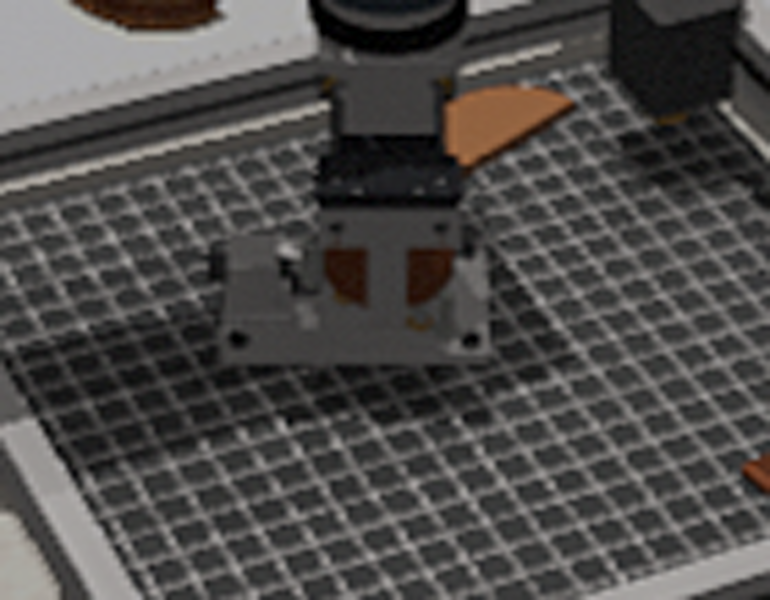

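View pics/scene9.png

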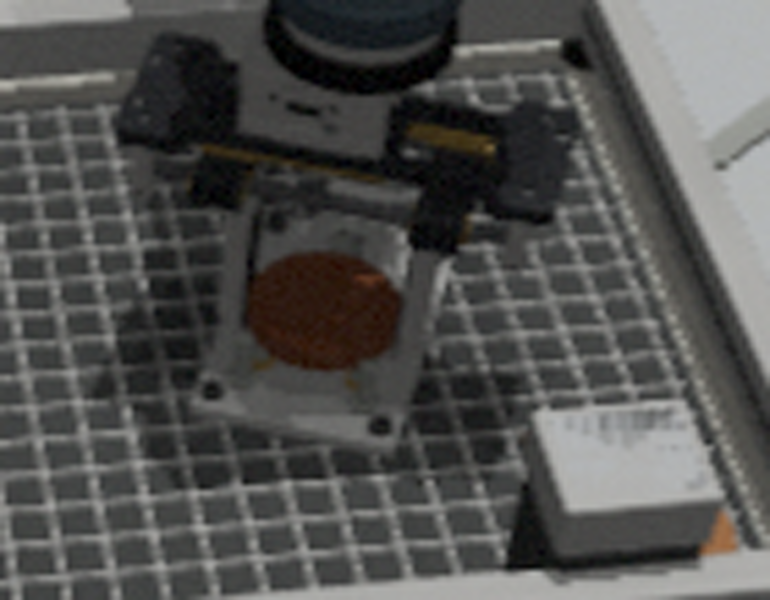

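```bash
python3 - <<'E'
from fit3 import *
import cv2
st=r.get_state();C9=cam("wrist",st)
print(proj(C9,W(p3,np.array([[25,-27,39],[25,27,39],[25,-27,10],[25,27,10]])/1000)))
im=cv2.imread("pics/w9full.png"); cv2.imwrite("pics/w9p.png",cv2.convertScaleAbs(cv2.resize(im[320:384,230:415],None,fx=4.3,fy=4.3,interpolation=cv2.INTER_CUBIC),alpha=1.8))
im=cv2.imread("pics/scene9.png"); cv2.imwrite("pics/scene9p.png",cv2.convertScaleAbs(cv2.resize(im[230:460,190:460],None,fx=2.8,fy=2.6,interpolation=cv2.INTER_CUBIC),alpha=1.8))
print(proj(cam("scene"),W(p3,np.array([[25,-27,39],[25,27,39],[25,-27,10],[25,27,10]])/1000)))
E
```

```text
[[268.0324 359.4547]
 [376.565  359.3988]
 [275.0332 329.9275]
 [369.5381 329.8788]]
[[354.0798 258.4489]
 [376.6731 263.6611]
 [353.3313 266.599 ]
 [375.5328 271.7881]]
```

View pics/w9p.png

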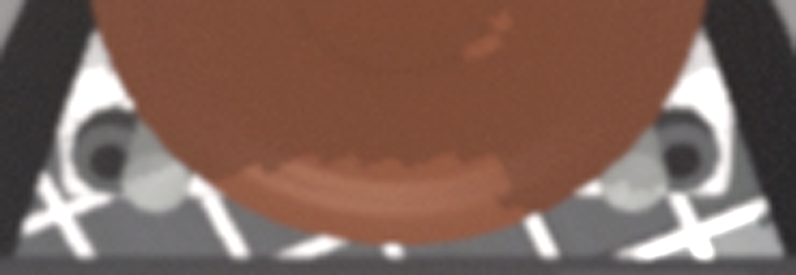

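View pics/scene9p.png

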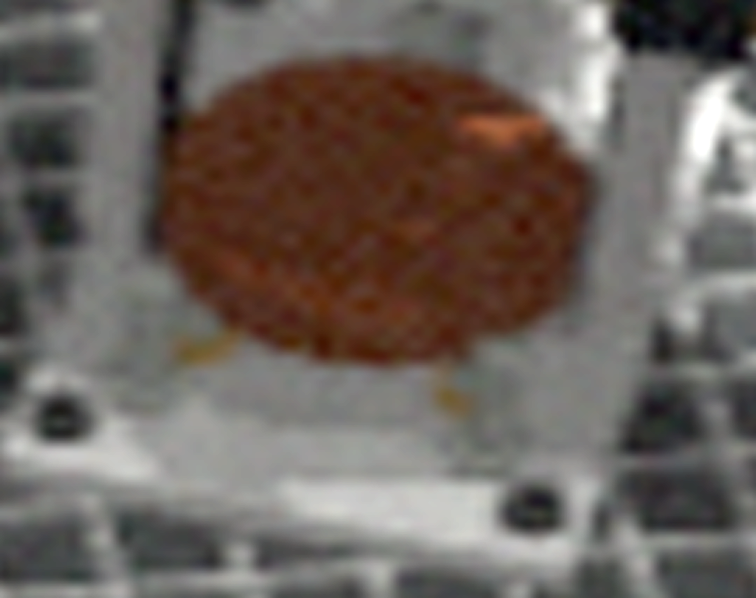

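{"op": "play_rows", "data": {
  "steps": [
    [[0, 0, -0.04], 0],
    [[0, 0, -0.04], 0],
    [[0, 0, -0.04], 0],
    [[0, 0, -0.04], 0],
    [[0, 0, -0.04], 0],
    [[0, 0, -0.04], 0],
    [[0, 0, -0.04], 0],
    [[0, 0, -0.04], 0],
    [[0, 0, -0.04], 0],
    [[0, 0, -0.04], 0]
  ],
  "grip": 100
}}

```text
time_s: 24.0
tool_pos: [0.5554, 0.068, 0.0323]
tcp_rot: [[-0.91, 0.414, -0.0], [0.414, 0.91, -0.0], [0.0, -0.0, -1.0]]
wrist_force: [-0.2, -0.5, -0.3]
gripper_width: 0.999
```

```bash
python3 look.py w10
```

```text
24.0 tcp nest mm [-5.5502 -0.1357 24.1998] F nest [-0.0307 -0.5171 -0.2718] M nest [-0.0246 -0.0077 -0.0081] 0.9993438698752638
-29.5 [[322.4095 251.8938]]
-33 [[322.4057 243.9265]]
-35.5 [[322.403  238.1766]]
-36.5 [[322.402  235.8628]]
-38.5 [[322.3998 231.211 ]]
block front [[322.3777 196.4748]]
```

View pics/w10full.png

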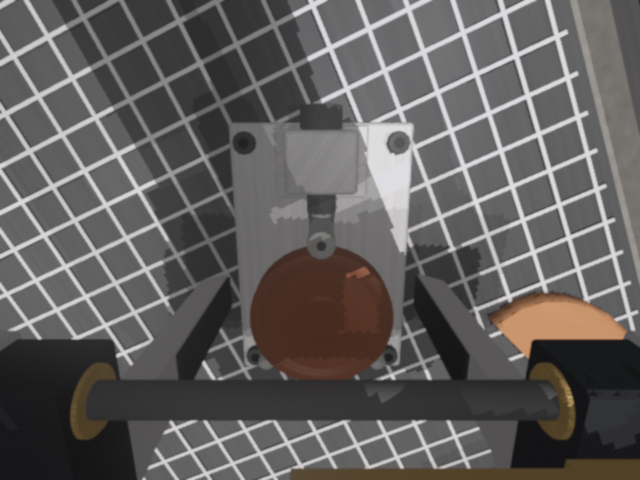

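{"op": "play_rows", "data": {
  "steps": [
    [[0, 0, -0.5], 0],
    [[0, 0, -1.5], 0],
    [[0, 0, -3], 0],
    [[0, 0, -4.5], 0],
    [[0, 0, -5.2], 0],
    [[-0.15, 0, -5.2], 0],
    [[-0.33, 0, -5.2], 0],
    [[-0.33, 0, -5.2], 0],
    [[-0.33, 0, -5.2], 0],
    [[-0.33, 0, -5.2], 0]
  ]
}}

```text
time_s: 25.3
tool_pos: [0.5582, 0.0667, 0.084]
tcp_rot: [[-0.91, 0.414, -0.0], [0.414, 0.91, 0.0], [0.0, -0.0, -1.0]]
wrist_force: [0.0, -0.5, 1.1]
gripper_width: 1.003
```

{"op": "play_rows", "data": {
  "steps": [
    [[0, 0, 0], 0],
    [[0, 0, 0], 0],
    [[0, 0, 0], 0],
    [[0, 0, 0], 0],
    [[0, 0, 0], 0],
    [[0, 0, 0.3], 0],
    [[0, 0, 0.9], 0],
    [[0, 0, 1.5], 0],
    [[0, 0, 1.9], 0],
    [[0, 0, 2], 0]
  ],
  "grip": 0
}}

```text
time_s: 26.55
tool_pos: [0.5581, 0.0667, 0.0637]
tcp_rot: [[-0.91, 0.414, -0.001], [0.414, 0.91, 0.0], [0.001, -0.0, -1.0]]
wrist_force: [-0.1, -0.5, 0.5]
gripper_width: 0.007
```

```bash
python3 look.py w11
```

```text
26.55 tcp nest mm [-2.5245 -0.2157 55.6676] F nest [ 0.0706 -0.5096  0.5487] M nest [-0.0297  0.0177  0.0256] 0.007110208719274219
-29.5 [[322.5333 226.686 ]]
-33 [[322.5307 219.8423]]
-35.5 [[322.5288 214.9115]]
-36.5 [[322.5281 212.9291]]
-38.5 [[322.5265 208.9471]]
block front [[322.5094 179.9116]]
```

View pics/w11full.png

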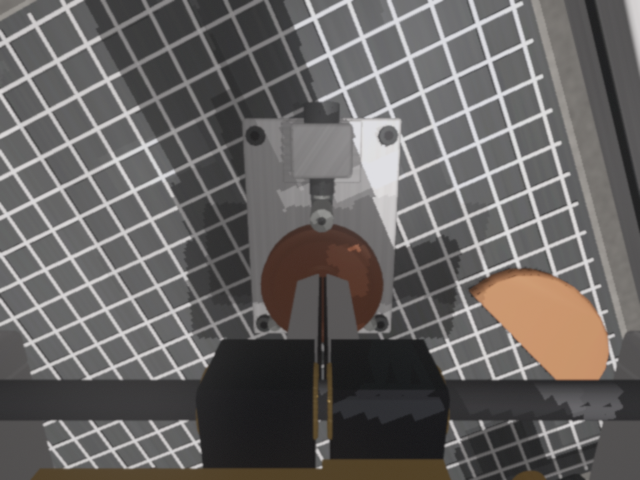

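{"op": "play_rows", "data": {
  "steps": [
    [[0, 0, 0.15], 0],
    [[0, 0, 0.3], 0],
    [[0, 0, 0.45], 0],
    [[0, 0, 0.55], 0],
    [[0, 0, 0.62], 0],
    [[0, 0, 0.67], 0],
    [[0, 0, 0.7], 0],
    [[0, 0, 0.72], 0],
    [[0, 0, 0.74], 0],
    [[0, 0, 0.74], 0]
  ]
}}

```text
time_s: 27.85
tool_pos: [0.5584, 0.0667, 0.0569]
tcp_rot: [[-0.91, 0.414, 0.0], [0.414, 0.91, -0.0], [-0.0, -0.0, -1.0]]
wrist_force: [-0.4, -0.3, 0.5]
gripper_width: 0.008
```

```bash
python3 n.py
```

```text
27.85 tcp nest mm [-2.2348 -0.1211 48.8231] F nest [-0.2567 -0.4335  0.4741] M nest [-0.0136 -0.0235  0.0197] 0.0084518872657757
```

{"op": "play_rows", "data": {
  "steps": [
    [[0, 0, 0.02], 0],
    [[0, 0, 0.04], 0],
    [[0, 0, 0.06], 0],
    [[0, 0, 0.08], 0],
    [[0, 0, 0.1], 0],
    [[0, 0, 0.1], 0],
    [[0, 0, 0.1], 0],
    [[0, 0, 0.1], 0],
    [[0, 0, 0.1], 0],
    [[0, 0, 0.1], 0]
  ]
}}

```text
time_s: 29.1
tool_pos: [0.5585, 0.0666, 0.0567]
tcp_rot: [[-0.91, 0.414, -0.0], [0.414, 0.91, -0.0], [0.0, -0.0, -1.0]]
wrist_force: [-3.1, 0.5, 7.2]
gripper_width: 0.005
```

```bash
python3 n.py
```

```text
29.1 tcp nest mm [-2.1309 -0.1015 48.6361] F nest [-3.0164 -0.7819  7.2196] M nest [-0.3094  0.5999 -0.0091] 0.0045840159179629915
```

{"op": "play_rows", "data": {
  "steps": [
    [[0, 0, 0.01], 0],
    [[0, 0, 0.02], 0],
    [[0, 0, 0.03], 0],
    [[0, 0, 0.04], 0],
    [[0, 0, 0.05], 0],
    [[0, 0, 0.06], 0],
    [[0, 0, 0.06], 0],
    [[0, 0, 0.06], 0],
    [[0, 0, 0.06], 0],
    [[0, 0, 0.06], 0]
  ]
}}

```text
time_s: 30.35
tool_pos: [0.5586, 0.0667, 0.0566]
tcp_rot: [[-0.91, 0.414, -0.0], [0.414, 0.91, -0.0], [0.0, -0.0, -1.0]]
wrist_force: [-6.1, -0.1, 10.5]
gripper_width: 0.007
```

```bash
python3 look.py w12; python3 - <<'E'
from h import *
im=r.get_image("scene")[:,:,::-1]; cv2.imwrite("pics/scene12.png",cv2.convertScaleAbs(cv2.resize(im[215:295,330:410],None,fx=8,fy=7,interpolation=cv2.INTER_CUBIC),alpha=1.3))
im=r.get_image("side")[:,:,::-1]; cv2.imwrite("pics/side12.png",cv2.convertScaleAbs(cv2.resize(im[170:240,260:350],None,fx=8,fy=8,interpolation=cv2.INTER_CUBIC),alpha=1.3))
E
```

```text
30.35 tcp nest mm [-2.0763 -0.0597 48.5845] F nest [-5.4853 -2.5659 10.5056] M nest [-0.4462  0.9086 -0.1206] 0.007103320358440356
-29.5 [[322.2314 229.3756]]
-33 [[322.2286 222.2834]]
-35.5 [[322.2266 217.1717]]
-36.5 [[322.2257 215.1162]]
-38.5 [[322.2241 210.9865]]
block front [[322.2155 180.8069]]
```

View pics/scene12.png

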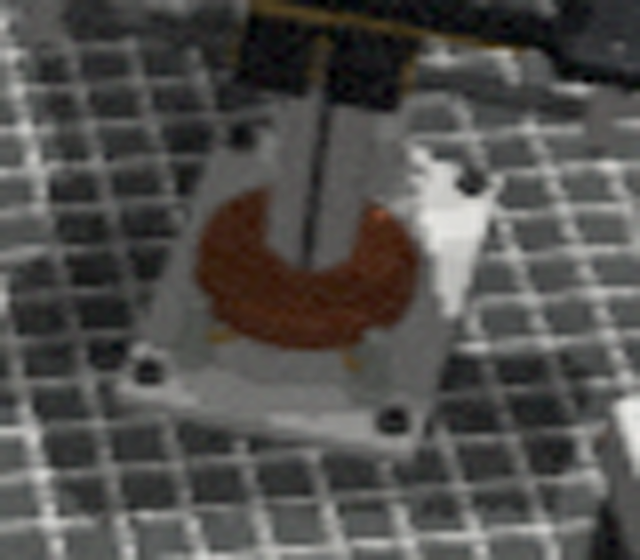

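View pics/side12.png

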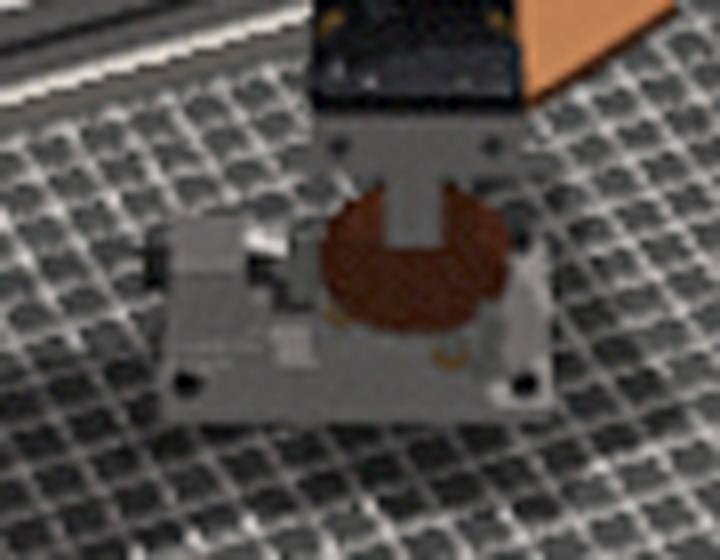

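{"op": "play_rows", "data": {
  "steps": [
    [[0, 0, -0.3], 0],
    [[0.6, 0, -0.6], 0],
    [[1.4, 0, -0.6], 0],
    [[1.9, 0, -0.5], 0],
    [[1.9, 0, -0.3], 0],
    [[1.9, 0, -0.2], 0],
    [[1.9, 0, -0.14], 0],
    [[1.9, 0, -0.1], 0],
    [[1.9, 0, -0.06], 0],
    [[1.9, 0, -0.06], 0]
  ]
}}

```text
time_s: 31.75
tool_pos: [0.5412, 0.0745, 0.0566]
tcp_rot: [[-0.91, 0.414, -0.0], [0.414, 0.91, -0.0], [0.0, -0.0, -1.0]]
wrist_force: [-3.6, -0.2, 6.4]
gripper_width: 0.003
```

```bash
python3 n.py
```

```text
31.75 tcp nest mm [-21.1612  -0.1033  48.5151] F nest [-3.2402 -1.6432  6.3754] M nest [-0.2937  0.6307 -0.0349] 0.0029869878572433956
```

{"op": "play_rows", "data": {
  "steps": [
    [[0, 0, -0.3], 0],
    [[-1, 0.6, -0.6], 0],
    [[-2.2, 1.4, -0.6], 0],
    [[-2.9, 1.8, -0.5], 0],
    [[-2.9, 1.8, -0.3], 0],
    [[-2.9, 1.8, -0.17], 0],
    [[-2.9, 1.8, -0.1], 0],
    [[-2.9, 1.8, -0.04], 0],
    [[-2.9, 1.8, 0], 0],
    [[-2.9, 1.8, 0], 0]
  ]
}}

```text
time_s: 33.0
tool_pos: [0.5746, 0.079, 0.0565]
tcp_rot: [[-0.91, 0.414, -0.001], [0.414, 0.91, 0.0], [0.001, -0.0, -1.0]]
wrist_force: [-3.4, 1.0, 5.2]
gripper_width: 0.01
```

```bash
python3 n.py
```

```text
33.0 tcp nest mm [ 7.4181 17.7974 48.4501] F nest [-3.458  -0.5121  5.2017] M nest [-0.3087  0.6437  0.0493] 0.00980528113987412
```

{"op": "play_rows", "data": {
  "steps": [
    [[0, 0, -0.3], 0],
    [[0, -1.2, -0.6], 0],
    [[0, -2.4, -0.6], 0],
    [[0, -3.6, -0.5], 0],
    [[0, -3.6, -0.3], 0],
    [[0, -3.6, -0.17], 0],
    [[0, -3.6, -0.1], 0],
    [[0, -3.6, -0.04], 0],
    [[0, -3.6, 0], 0],
    [[0, -3.6, 0], 0]
  ]
}}

```text
time_s: 34.25
tool_pos: [0.5601, 0.0463, 0.0566]
tcp_rot: [[-0.91, 0.414, -0.0], [0.414, 0.91, -0.0], [0.0, -0.0, -1.0]]
wrist_force: [-2.9, -0.3, 6.3]
gripper_width: 0.007
```

```bash
python3 n.py
```

```text
34.25 tcp nest mm [  7.7694 -17.999   48.5584] F nest [-2.5263 -1.5292  6.3403] M nest [-0.3752  0.4906  0.0272] 0.007305054780906916
```

{"op": "play_rows", "data": {
  "steps": [
    [[0, 0, -0.3], 0],
    [[0.5, 0.9, -0.5], 0],
    [[1, 1.8, -0.5], 0],
    [[1, 1.8, -0.3], 0],
    [[1, 1.8, -0.17], 0],
    [[1, 1.8, -0.1], 0],
    [[1, 1.8, -0.03], 0],
    [[1, 1.8, 0.03], 0],
    [[1, 1.8, 0.07], 0],
    [[1, 1.8, 0.1], 0]
  ]
}}

```text
time_s: 35.5
tool_pos: [0.5584, 0.0666, 0.0565]
tcp_rot: [[-0.91, 0.415, -0.001], [0.415, 0.91, 0.0], [0.001, -0.0, -1.0]]
wrist_force: [-7.2, 0.0, 12.8]
gripper_width: 0.005
```

```bash
python3 n.py
```

```text
35.5 tcp nest mm [-2.221  -0.1809 48.4303] F nest [-6.566  -2.9707 12.8116] M nest [-0.4317  1.2768  0.0054] 0.0050346776696112445
```

{"op": "play_rows", "data": {
  "steps": [
    [[0, 0, -0.2], 0],
    [[0, 0, -0.8], 0],
    [[0, 0, -2], 0],
    [[0, 0, -4], 0],
    [[0, 0, -6.5], 0],
    [[0, 0, -9], 0],
    [[2, 0, -11], 0],
    [[3.5, 0, -12], 0],
    [[4, 0, -12], 0],
    [[4, 0, -12], 0]
  ]
}}

```text
time_s: 36.75
tool_pos: [0.522, 0.0833, 0.1751]
tcp_rot: [[-0.91, 0.414, 0.0], [0.414, 0.91, -0.0], [-0.0, 0.0, -1.0]]
wrist_force: [-0.4, -0.5, -0.2]
gripper_width: 0.006
```

```bash
python3 look.py w13; python3 - <<'E'
from h import *
a=r.get_image("scene")[:,:,::-1]; cv2.imwrite("pics/scene13.png",a)
b=r.get_image("side")[:,:,::-1]; cv2.imwrite("pics/side13.png",b)
cv2.imwrite("pics/c13.png",np.hstack([cv2.resize(a[215:295,330:410],None,fx=5,fy=7,interpolation=cv2.INTER_CUBIC),cv2.resize(b[170:240,270:340],None,fx=5.6,fy=8,interpolation=cv2.INTER_CUBIC)]))
v=cv2.imread("pics/w13full.png");cv2.imwrite("pics/w13c.png",cv2.convertScaleAbs(cv2.resize(v[180:380,230:420],None,fx=4,fy=3,interpolation=cv2.INTER_CUBIC),alpha=1.4))
E
```

```text
36.75 tcp nest mm [-42.2751  -0.0925 167.0564] F nest [-0.1301 -0.6136 -0.2026] M nest [-0.0598 -0.055  -0.0223] 0.00615025527912126
-29.5 [[322.2595 240.7133]]
-33 [[322.2577 236.5569]]
-35.5 [[322.2565 233.5721]]
-36.5 [[322.2559 232.3744]]
-38.5 [[322.2549 229.9727]]
block front [[322.2459 211.9731]]
```

View pics/c13.png

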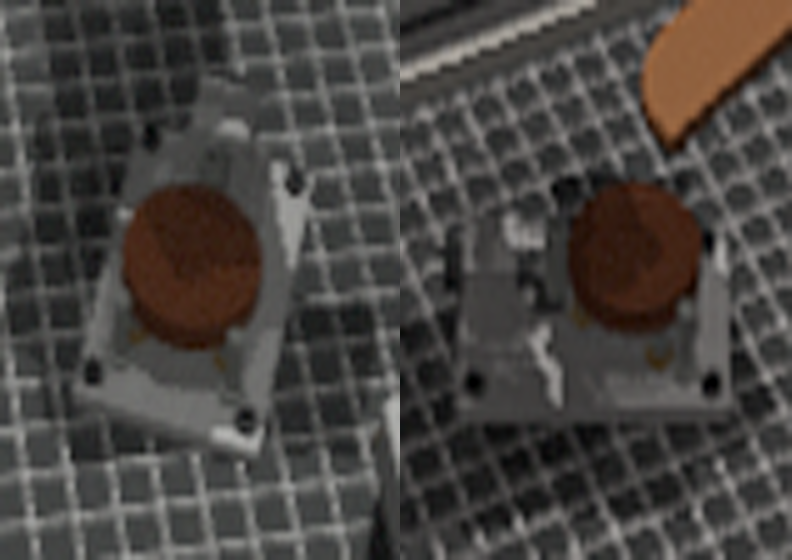

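View pics/w13c.png

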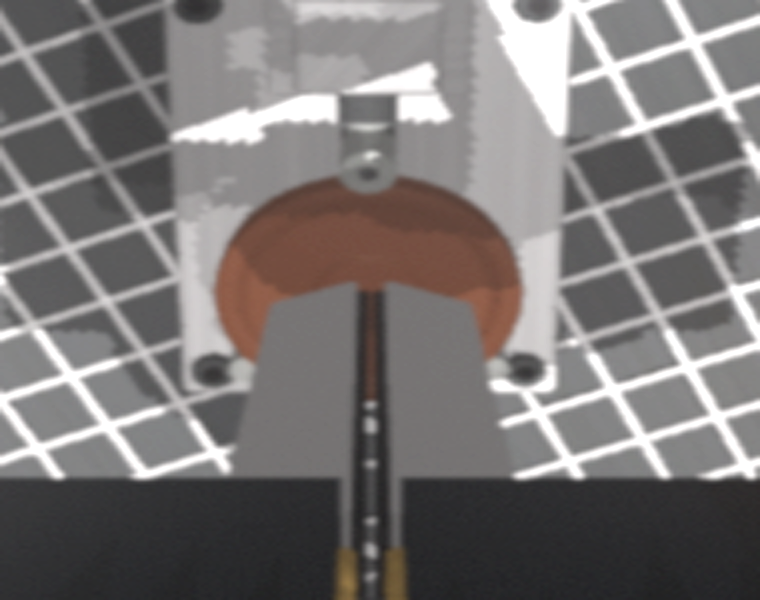

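View pics/scene13.png

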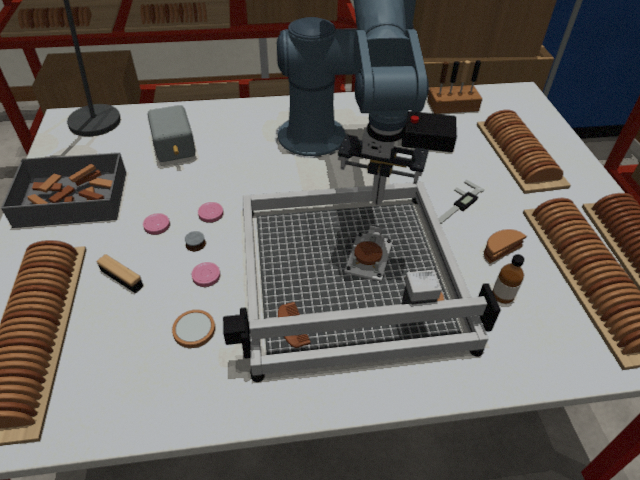

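```bash
python3 -c "
from plant import r
print(r.finish_job(), r.get_state()['time_s'])"
```

```text
the job is handed in; nothing more can be done
the job is handed in; nothing more can be done
```

The mirror is seated in the nest, glass down, behind both pins with the roller against its rim. I handed the job in at about 37 s, with the arm clear of everything.

**What I did:** I gripped the wooden mirror across its rim, brought it in level above the pins and eased the roller back about 6 mm. I then lowered it behind the pins until it met the rests, let go, and pressed it with the shut fingers.

**Last checks:**
- **Firmness:** 12.8 N on the middle, and 5–6 N near each rest, moved the top no more than about 0.1 mm, with no rocking felt. The off-centre presses were slightly inside the rests.
- **Pins and roller:** The pictures show both pins standing in front of the rim. The roller sits about 3 mm in, against 3.5 mm expected; closer estimates before the last pressing read 4–5 mm.
- **Other things:** Nothing else looks moved in the last overall picture.

**What disagreed or went less gently:**
- **Rest height:** By touch the underside stopped about 34.5 mm above the nest origin, just over the stated 34 mm limit. From the pictures I had judged the rests at about 29 mm. I trusted the touch, because force climbed steeply there while the mirror was gripped and again under each press.
- **Contact force:** Because of that misjudged height, the gripped mirror met the rests at about 14 N, under the 18 N limit but harder than I meant.
- **Position offset:** The nest's place along x was about 2 mm off from the camera. I corrected it using the roller's travel and force.

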